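# Close the snap feeder and hold its gate half open

### The job

Put the lid squarely on the hopper of the snap-fastener feeder, fully seated in its mouth, and let go of it. Then slide the feeder's sprung gate by its post to half of its travel and keep holding it there with the gripper: finish while still holding the gate half open, because it springs shut if let go. Leave the other things on the bench where they are.

Things in the scene. Friction and masses are not known exactly. Their poses are not given: they have to be found in the camera images.
- feeder: The feeder, fixed to the bench; its place and yaw differ each time. Origin on the bench; z up; the gate opens along its -y. Dark base plate 8 mm thick: x from -70 to 70 mm, y from -155 to 120 mm. The hopper stands on its +y part (centre at y 60 mm), the gate post on its -y part. A low chute (under 35 mm high) sticks out to x 120 mm beside the hopper.
- hopper_mouth (a point): Centre of the hopper's open top, in the plane of its rim, 90 mm above the bench; axes as the feeder's. The hopper is an open grey box, 110 mm (x) by 90 mm (y) outside, walls 5 mm, so the mouth is 100 by 80 mm; metal snaps lie in its bottom.
- gate_post (a point): On the axis of the gate's upright round black post (diameter 18 mm), 15 mm below its top and 95 mm above the bench; axes as the feeder's. Its foot is at 44 mm, between 46 mm high rails. Shut, it is 120 mm from the mouth's centre along the feeder's -y; it slides on along -y. A white pointer line at its foot meets black ticks on the rails at shut, half (longer tick) and full.
- gate (a joint): Travel of the gate in m: 0 shut, as at the start, to 0.060 fully open; half is 0.030. A spring pulls it shut: 3 N when shut, rising evenly by 1.5 N every 10 mm to 12 N fully open (7.5 N at half). It does not stay where it is left.
- lid_grip (a point): Centre of the lid's upright black grip bar: 46 mm long (lid's x), 14 mm thick (y), 40 mm high; z up. It is 33 mm above the plug's underside and 25 mm above the flange's underside: so 33 mm above the bench while the lid lies there, and 25 mm above the rim plane when seated.
- lid: The loose lid, 0.13 to 0.19 kg, lying plug down; origin at the centre of its underside. Flange plate 122 mm (x) by 102 mm (y), 5 mm thick; under it a plug 94 by 74 mm, 8 mm deep, that enters the mouth with 3 mm to spare on each side. Its long side goes along the hopper's; either way round fits. Its x is within 0.5 rad of the world's x at first.
- tin: Bystander: closed round tin, 60 mm across, 45 mm high; origin at the centre of its underside.
- spool: Bystander: thread spool standing upright, 38 mm across, 48 mm high; origin at the centre of its underside.
- chalk_box: Bystander: small cardboard box, 50 by 75 mm, 25 mm high; origin at the centre of its underside.
There are look-alikes about, which are no part of the job. Of the things that look like the lid, the smallest one is meant.

How it is judged:
By the outcome, as a careful person would: the job done as asked, in the order asked, and still so for the second after the job is handed in, while the arm keeps its last pose, push and grip.
It also fails if it takes over 56 s, if anything falls off the work surface, if the arm or the gripper's body presses on something with over 40 N, if the wrist force passes 120 N, or if a joint passes its speed limit or range.

### The arm

A 6-joint arm with a two-finger parallel gripper is mounted at the origin on the work surface. World frame = base frame: x ahead of the robot, y to its left, z up, the work surface at z = 0. Lengths are in m, angles in degrees, forces in N, time in s.
With the tool pointing down it reaches from about 0.4 to 0.825 m from the base axis. Payload 7 kg.
Tool frame: the origin (TCP) lies midway between the tips of the shut fingers; the grasp point (between the pads) lies 19 mm behind it (r.grasp_offset is the distance from the TCP to the grasp point, in m); z points along the fingers, x is the direction in which the jaws open and shut, and the axes are right-handed (so a half turn about z gives the same grasp; the last joint's range is limited). The gripper opens to 88 mm and grips with 3 to 60 N. Pads are 19 mm wide; open, the fingers measure 130 mm over their backs; the gripper's body (78 mm by 193 mm) begins 47 mm behind the grasp point.
Start: joints at [-48.868, 20.546, 0.682, 0, -70.136, -16.507], TCP at [0.281, -0.614, 0.197] pointing down, gripper open.
Joint ranges: [-176.03, 176.03], [-82.01, 121.73], [-58.28, 71.71], [-173.87, 95.51], [-174.79, -0.11], [-173.66, 173.66]. Speed limits (degrees/s): [136.94, 136.94, 172.46, 180, 180, 180].

### API

Orientations are given as [roll, pitch, yaw] about the fixed x, y, z axes, in that order (R = Rz(yaw) Ry(pitch) Rx(roll)).
In Python, from plant import r gives the robot as it stands.
- The arm moves only by the tool step_arm, never from a script. Its argument "deltas" is a list of rows, each a list of 7 numbers: the turn, a rotation vector about the tool's x, y, z in rad, then the shift along the tool's x, y, z in mm, then the opening, from -1 (shut) to 1 (fully open), so that 0 is half open. In form: [[ax, ay, az, x, y, z, grip], ...]. A call has 1 to 10 rows; each row shifts and turns the pose as measured when the row begins, along the tool's axes as they then stand; what a row does not reach is not made up. A row lasts 1/10 s, in which the tool goes at most 50 mm and 8.59 degrees, less where a joint would pass 70% of its speed; a pose out of reach is approached as far as the arm can. A call with a gripper value outside its range is refused whole. The fingers move at their own pace and stop on an object; "squeeze" is the grip in N (left out, the last holds). Time passes only in rows, so rows that do not move let the fingers close. It gives the time, the measured TCP pose, the force and the opening at its end, in the units of the state.
- r.get_state(): the state, without advancing time (a new reading comes with each control period).
- r.capture(name): name is "scene" or "top"; returns the picture (384x512x3 uint8, red, green, blue); there is no depth.
- r.camera_info(name): a dict with "vertical_fov" (degrees; the focal length in pixels is half the picture's height over the tangent of half this angle, whatever the lens; pixels are square), "cx", "cy" (the principal point, pixels), "view" (4x4, takes a point from world to camera coordinates). Camera axes: x right, y down, z forward; pixel columns grow to the right and rows downward; lengths in m; the calibration is good to about 2 mm. A picture is of the moment at which its call begins. camera_info takes no time and is no camera call.
- r.close_job(): hands the job in, once; it reports no verdict.
The state is a dict: "time_s": time; "joints": joint angles; "qd": joint speeds; "joint_torque": joint torques, N m; "tcp_pos": TCP position; "eef_rot": TCP orientation; "contact_force": force on the tool from outside, world axes, zero at the start; "moment": the same for the moment, N m; "gripper_width": finger opening in m.
Only numpy, scipy, OpenCV 4.12 (cv2) and the standard library are available. Lean on these libraries where they do the work, as an engineer would, in place of code of your own. Each camera call takes 0.05 s, during which the arm holds its last target.

## Working session

There is one attempt and no reset: what is moved stays moved. The work goes in short steps, Python scripts to look and compute and a tool call to move; the robot and the scene stay as the last step left them, time stands still between calls to the robot, and variables do not carry over. Pictures are saved under pics/ and viewed, and the job is handed in when it is done.

Besides the shell and the picture viewer there is one more tool, called after "Call:" as a command line: name --pt "numbers of a row" for each row, then --argument value for the rest. step_arm: Moves the arm, as the interface text tells. Its arguments: {"type":"object","properties":{"deltas":{"type":"array","items":{"type":"array","items":{"type":"number"}}},"squeeze":{"type":"number"}},"required":["deltas"]}

```bash
ls; mkdir -p pics; python3 - <<'E'
from plant import r
import cv2
for n in("scene","top"):
    i=r.camera_info(n);print(n,i)
    cv2.imwrite(f"pics/{n}0.png",cv2.cvtColor(r.capture(n),cv2.COLOR_RGB2BGR))
print(r.get_state())
E
```

```text
pics
scene {'vertical_fov': 53.93005672986931, 'cx': 260.1464038766728, 'cy': 188.3544599255321, 'view': array([[ 0.77589502,  0.63083077, -0.0062814 , -0.32825758],
       [ 0.49276559, -0.61223776, -0.61834214, -0.24436504],
       [-0.39391495,  0.47667333, -0.78588393,  1.27115413],
       [ 0.        ,  0.        ,  0.        ,  1.        ]])}
top {'vertical_fov': 52.22396056245556, 'cx': 252.55787548830455, 'cy': 191.29376660094755, 'view': array([[ 0.00181941, -0.99995516,  0.00929309, -0.10887344],
       [-0.99663075, -0.00257523, -0.0819788 ,  0.52245787],
       [ 0.08199906, -0.00911263, -0.99659075,  1.0540244 ],
       [ 0.        ,  0.        ,  0.        ,  1.        ]])}
{'time_s': 0.1, 'joints': array([-4.88663575e+01,  2.05877876e+01,  6.39577468e-01, -1.73637964e-02,
       -7.01351172e+01, -1.65056636e+01]), 'qd': array([ 0.03305993, -0.06281201,  0.11019687,  0.12041026, -0.00513901,
        0.07675968]), 'joint_torque': array([ 6.18360718e-04, -5.84162486e+01,  2.93752670e+01,  7.01551527e+00,
        1.01989068e-02, -3.63406184e-05]), 'tcp_pos': array([ 0.2810522 , -0.61318833,  0.19661663]), 'eef_rot': array([-1.79991975e+02, -8.45315857e-02,  1.14622061e+02]), 'contact_force': array([-0.35812649,  0.34474921, -1.50905131]), 'moment': array([-0.07466208, -0.0320474 , -0.02628806]), 'gripper_width': 0.0878796762915398}
```

View pics/scene0.png

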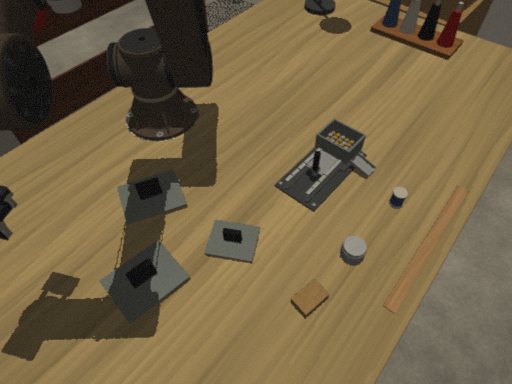

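View pics/top0.png

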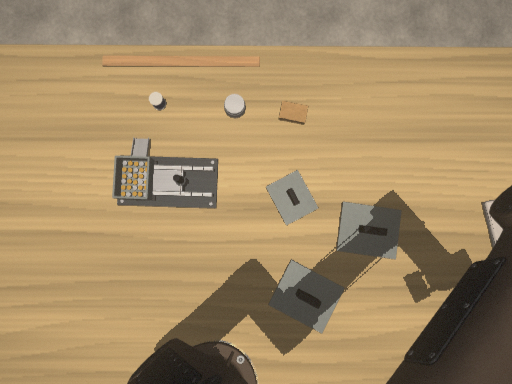

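The top view shows three lid-like plates: A at (292,197), B at (369,230) and C at (307,297). A looks smallest. The feeder is at (167,182), with the hopper at its left end and the post at (180,180). The tin is at (234,105), the spool at (157,100) and the chalk box at (293,112). Next I'll measure all three plates.

```bash
cat > h.py <<'E'
import numpy as np,cv2
from plant import r
def K(n):
    i=r.camera_info(n);f=192/np.tan(np.radians(i['vertical_fov'])/2);return f,i['cx'],i['cy'],np.array(i['view'])
def cast(n,uv,z):
    f,cx,cy,V=K(n);uv=np.atleast_2d(np.asarray(uv,float))
    d=np.c_[(uv[:,0]-cx)/f,(uv[:,1]-cy)/f,np.ones(len(uv))]@V[:3,:3]
    o=-V[:3,:3].T@V[:3,3];return o+d*((z-o[2])/d[:,2])[:,None]
def proj(n,P):
    f,cx,cy,V=K(n);c=np.atleast_2d(P)@V[:3,:3].T+V[:3,3];return np.c_[f*c[:,0]/c[:,2]+cx,f*c[:,1]/c[:,2]+cy]
def tri(u1,u2):
    A=[];b=[]
    for n,uv in(("scene",u1),("top",u2)):
        f,cx,cy,V=K(n);d=V[:3,:3].T@np.array([(uv[0]-cx)/f,(uv[1]-cy)/f,1]);d/=np.linalg.norm(d)
        o=-V[:3,:3].T@V[:3,3];M=np.eye(3)-np.outer(d,d);A.append(M);b.append(M@o)
    return np.linalg.lstsq(np.vstack(A),np.hstack(b),rcond=None)[0]
def shot(n,name):
    im=cv2.cvtColor(r.capture(n),cv2.COLOR_RGB2BGR);cv2.imwrite(f"pics/{name}.png",im);return im
def crop(im,x0,y0,x1,y1,s,name):
    cv2.imwrite(f"pics/{name}.png",cv2.resize(im[y0:y1,x0:x1],None,fx=s,fy=s,interpolation=cv2.INTER_CUBIC))
E
python3 - <<'E'
from h import *
im=cv2.imread('pics/top0.png')
hsv=cv2.cvtColor(im,cv2.COLOR_BGR2HSV)
print([hsv[p] for p in [(185,285),(210,370),(245,350),(285,295),(196,293),(220,250),(182,200),(310,290)]])
# non-wood: low saturation
m=((hsv[...,1]<75)).astype(np.uint8)*255
m=cv2.morphologyEx(m,cv2.MORPH_OPEN,np.ones((3,3)))
for c in cv2.findContours(m,cv2.RETR_EXTERNAL,cv2.CHAIN_APPROX_NONE)[0]:
    if cv2.contourArea(c)<150: continue
    (u,v),(w,h),a=cv2.minAreaRect(c)
    P=cast("top",cv2.boxPoints(((u,v),(w,h),a)),.0105)
    print((round(u),round(v)),round(a,1),(np.linalg.norm(P[1]-P[0])*1e3).round(1),(np.linalg.norm(P[2]-P[1])*1e3).round(1),P.mean(0).round(4))
cv2.imwrite('pics/m.png',m)
crop(im,255,160,415,340,4,'tc'); im2=cv2.imread('pics/scene0.png');crop(im2,95,160,275,325,4,'sc'); crop(im,100,125,230,220,6,'tf'); crop(im2,265,110,385,215,6,'sf')
E
```

```text
[array([ 30,  20, 150], dtype=uint8), array([ 27,  21, 133], dtype=uint8), array([25, 37, 75], dtype=uint8), array([26, 23, 79], dtype=uint8), array([19, 61, 67], dtype=uint8), array([ 18, 111, 198], dtype=uint8), array([21, 19, 93], dtype=uint8), array([20, 31, 75], dtype=uint8)]
(202, 373) 90.0 101.6 51.7 [0.0364 0.0263 0.0105]
(306, 296) 27.8 139.0 167.0 [ 0.2387 -0.2543  0.0105]
(461, 306) 34.3 357.6 79.7 [ 0.2131 -0.6762  0.0105]
(369, 230) 8.1 137.7 167.9 [ 0.4175 -0.4288  0.0105]
(495, 222) 76.0 46.8 123.6 [ 0.4407 -0.7798  0.0105]
(292, 197) 61.7 102.8 123.0 [ 0.5085 -0.2161  0.0105]
(165, 172) 2.3 188.0 291.7 [0.5761 0.1358 0.0105]
(234, 106) 90.0 56.6 66.4 [ 0.7668 -0.0549  0.0105]
(157, 100) 51.3 37.1 55.9 [0.7803 0.162  0.0105]
(256, 23) 90.0 1478.4 138.8 [ 1.01   -0.12    0.0105]
```

View pics/tc.png

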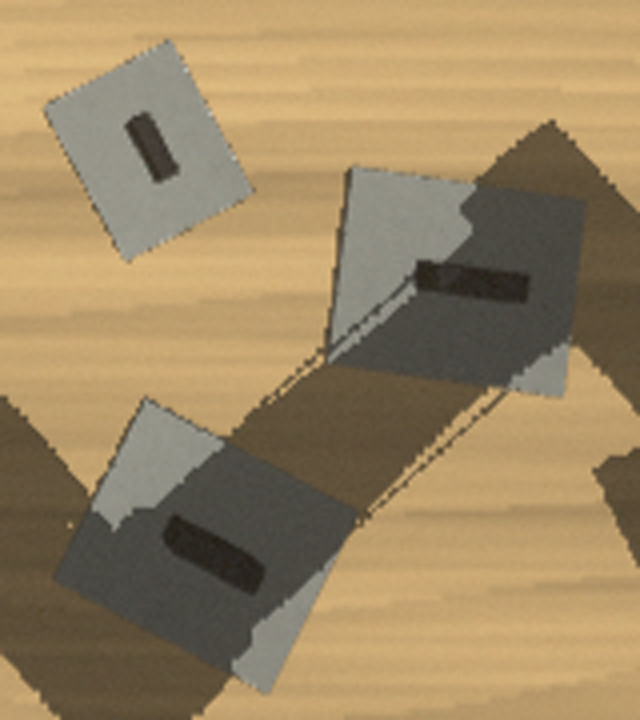

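View pics/tf.png

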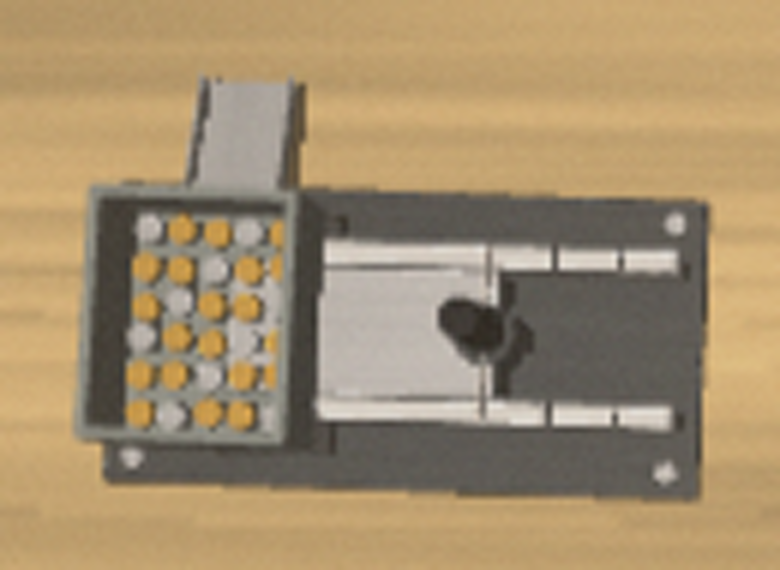

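View pics/sf.png

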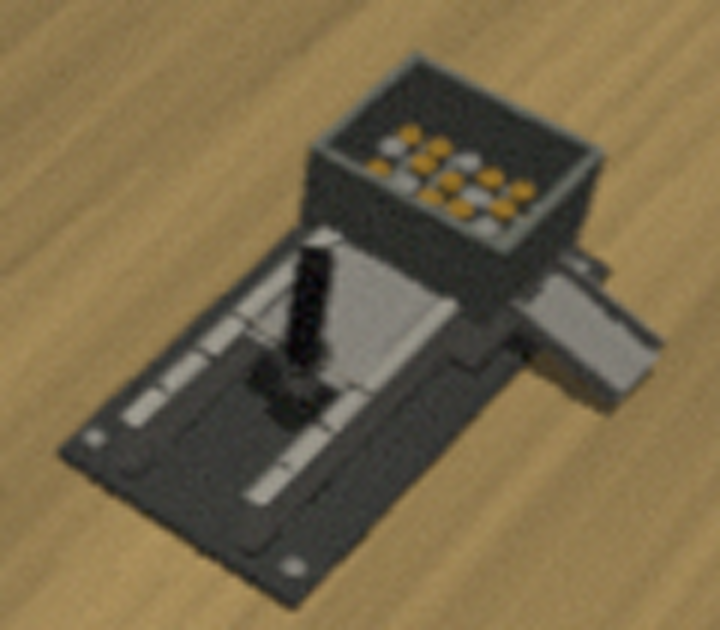

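A is the lid. Its flange measures 123 x 103 mm as described, while B and C are about 168 x 138 mm, and the enlarged crop confirms A is the smallest. Feeder corners next.

```bash
python3 - <<'E'
from h import *
for n in("top","scene"):
    f,cx,cy,V=K(n);print(n,f,-V[:3,:3].T@V[:3,3])
t=lambda a,o:np.array(a)/6+np.array(o)-.4
top=t([(90,185),(299,189),(287,444),(77,438)],(100,125))
sc=t([(603,152),(500,247),(312,148),(417,56)],(265,110)) # order? 
def rep(name,P):
    print(name,P.round(4).tolist(),'c',P.mean(0).round(4),'sides',[round(np.linalg.norm(P[i]-P[(i+1)%4])*1e3,1) for i in range(4)])
    d=(P[0]-P[1]+P[3]-P[2]);print('  yaw',np.degrees(np.arctan2(-d[0],d[1])).round(2), ); e=P[0]-P[3]+P[1]-P[2];print('  yaw',np.degrees(np.arctan2(e[1],e[0])).round(2))
rep('rim top',cast("top",top,.09)); rep('rim scene',cast("scene",sc,.09))
# base corners
b=t([(706,203),(697,500)],(100,125));print('base R',cast("top",b,.008).round(4))
b=t([(62,452),(297,607)],(265,110));print('base scene',cast("scene",b,.008).round(4))
# post top
print('post top', cast("top",t([(462,318)],(100,125)),.11).round(4), cast("scene",t([(318,250)],(265,110)),.11).round(4))
# ticks: outer shut z .046
print('ticks shut',cast("top",t([(488,255),(485,405)],(100,125)),.046).round(4))
print('half',cast("top",t([(555,258),(549,413)],(100,125)),.046).round(4)); print('full',cast("top",t([(621,261),(615,418)],(100,125)),.046).round(4))
# lid
o=np.array([255,160]);g=lambda a:np.array(a)/4+o-.4
L=g([(171,40),(254,191),(129,262),(44,106)])
P=cast("top",L,.013);print('lid',P.round(4).tolist(),P.mean(0),[round(np.linalg.norm(P[i]-P[(i+1)%4])*1e3,1) for i in range(4)])
e=P[0]-P[1]+P[3]-P[2];print(np.degrees(np.arctan2(e[1],e[0])))
Gb=cast("top",g([(138,118),(165,175)]),.053);print('bar',Gb,Gb.mean(0))
im=cv2.imread('pics/scene0.png');crop(im,195,205,270,270,10,'sl')
E
```

```text
top 391.71342553782256 [ 0.43446665 -0.09791818  1.09427321]
scene 377.3904914118888 [ 0.87583472 -0.54845979  0.84581648]
rim top [[0.6091, 0.2495, 0.09], [0.6077, 0.1597, 0.09], [0.4976, 0.1622, 0.09], [0.5, 0.2517, 0.09]] c [0.5536 0.2058 0.09  ] sides [np.float64(89.8), np.float64(110.1), np.float64(89.5), np.float64(109.2)]
  yaw -1.21
  yaw -1.24
rim scene [[0.6082, 0.2491, 0.09], [0.6025, 0.1643, 0.09], [0.4986, 0.1647, 0.09], [0.5026, 0.2517, 0.09]] c [0.553  0.2075 0.09  ] sides [np.float64(85.0), np.float64(103.8), np.float64(87.1), np.float64(105.6)]
  yaw -3.25
  yaw -0.83
base R [[ 0.6159 -0.0089  0.008 ]
 [ 0.4773 -0.006   0.008 ]]
base scene [[ 0.4808 -0.0043  0.008 ]
 [ 0.6177 -0.0087  0.008 ]]
post top [[0.5496 0.0849 0.11  ]] [[0.5473 0.0929 0.11  ]]
ticks shut [[0.5856 0.0856 0.046 ]
 [0.5181 0.0858 0.046 ]]
half [[0.5844 0.0555 0.046 ]
 [0.5145 0.0572 0.046 ]]
full [[0.5831 0.0259 0.046 ]
 [0.5124 0.0277 0.046 ]]
lid [[0.5844, -0.2325, 0.013], [0.4794, -0.2891, 0.013], [0.4303, -0.2024, 0.013], [0.538, -0.144, 0.013]] [ 0.5080097  -0.21697377  0.013     ] [np.float64(119.3), np.float64(99.6), np.float64(122.5), np.float64(99.9)]
28.409438956263926
bar [[ 0.52627348 -0.20503296  0.053     ]
 [ 0.48822176 -0.22280462  0.053     ]] [ 0.50724762 -0.21391879  0.053     ]
```

View pics/sl.png

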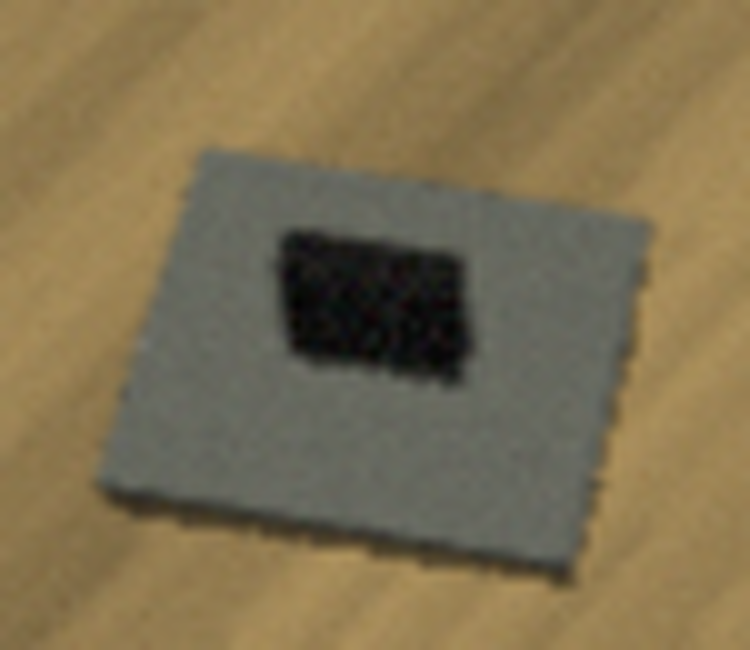

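The feeder measurements agree. The mouth is at about (0.5535, 0.206) with yaw -1.2°, and the post at about (0.551, 0.086). Lid A is at (0.508, -0.2165) with yaw 28.4°. Next, a helper to convert targets into tool-frame moves.

```bash
cat > go.py <<'E'
import sys
from h import *
from scipy.spatial.transform import Rotation as R
x,y,z,yaw=map(float,sys.argv[1:5])
s=r.get_state();Rc=R.from_euler('xyz',s['eef_rot'],degrees=True)
Rt=R.from_euler('xyz',[180,0,yaw],degrees=True)
print('t',s['time_s'],'pos',s['tcp_pos'].round(4),s['eef_rot'].round(2),'F',s['contact_force'].round(1),'w',round(s['gripper_width'],4))
print('rotvec',(Rc.inv()*Rt).as_rotvec().round(4)); d=(np.array([x,y,z])-s['tcp_pos'])*1e3
print('shift now-frame',Rc.inv().apply(d).round(1),'target-frame',Rt.inv().apply(d).round(1))
E
python3 go.py 0.508 -0.2165 0.10 118.4
```

```text
t 0.1 pos [ 0.2811 -0.6132  0.1966] [-1.7999e+02 -8.0000e-02  1.1462e+02] F [-0.4  0.3 -1.5] w 0.0879
rotvec [-0.0001 -0.0015 -0.0659]
shift now-frame [265.9 371.6  97. ] target-frame [241.  388.3  96.6]
```

Call:
step_arm --pt "0 0 -0.066 0 0 0 0" --pt "0 0 0 24 39 8 0" --pt "0 0 0 24 39 8 0" --pt "0 0 0 24 39 8 0" --pt "0 0 0 24 39 8 0" --pt "0 0 0 24 39 8 0" --pt "0 0 0 24 39 8 0" --pt "0 0 0 24 39 8 0" --pt "0 0 0 24 39 8 0" --pt "0 0 0 24 39 8 0" --squeeze 30

```text
time_s: 1.1
tcp_pos: [0.4887, -0.2468, 0.1187]
eef_rot: [-179.9, -0.3, 118.0]
contact_force: [0.9, -0.1, 0.7]
gripper_width: 0.0438
```

```bash
python3 go.py 0.508 -0.2165 0.10 118.4; python3 -c "
from h import *
im=shot('top','t1');crop(im,230,140,380,300,4,'t1c');im=shot('scene','s1');crop(im,150,130,330,290,4,'s1c')"
```

```text
t 1.1 pos [ 0.4887 -0.2468  0.1187] [-179.87   -0.33  118.  ] F [ 0.9 -0.1  0.7] w 0.0438
rotvec [-0.0023 -0.0058 -0.0069]
shift now-frame [17.6 31.3 18.7] target-frame [17.5 31.4 18.7]
```

View pics/s1c.png

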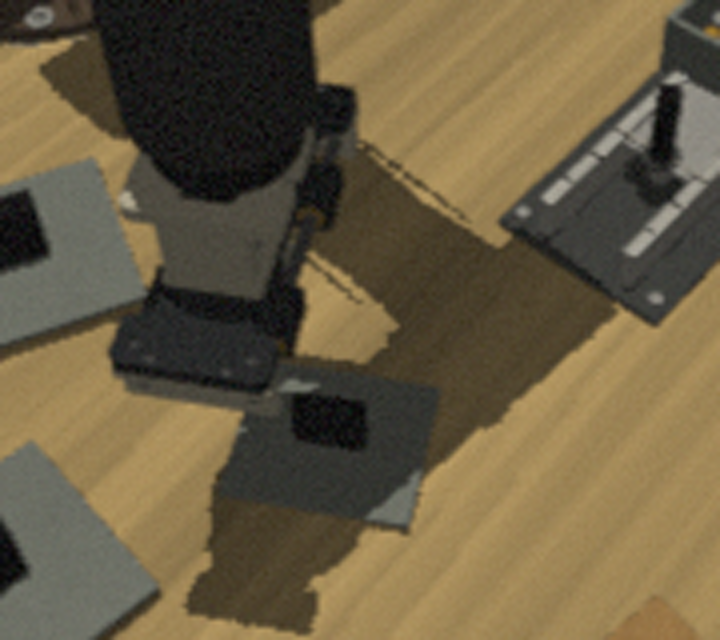

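The gripper is beside the lid, whose bar is at about (232,235) in the full scene picture. I'll centre it over the bar.

Call:
step_arm --pt "-0.0023 -0.006 -0.007 17.5 31.4 18.7 0" --pt "0 0 0 0 0 0 0" --pt "0 0 0 0 0 0 0"

```text
time_s: 1.5
tcp_pos: [0.5101, -0.2118, 0.0981]
eef_rot: [-179.9, -0.1, 118.9]
contact_force: [0.6, -0.3, 0.2]
gripper_width: 0.0435
```

```bash
python3 go.py 0.508 -0.2165 0.020 118.4
```

```text
t 1.5 pos [ 0.5101 -0.2118  0.0981] [-1.7991e+02 -7.0000e-02  1.1888e+02] F [ 0.6 -0.3  0.2] w 0.0435
rotvec [-0.0015 -0.0011  0.0084]
shift now-frame [-3.2 -4.  78.1] target-frame [-3.1 -4.1 78.1]
```

Call:
step_arm --pt "-0.0015 -0.001 0.008 -3 -4 25 0" --pt "0 0 0 0 0 25 0" --pt "0 0 0 0 0 15 0" --pt "0 0 0 0 0 5 0" --pt "0 0 0 0 0 0 0" --pt "0 0 0 0 0 0 0"

```text
time_s: 2.1
tcp_pos: [0.5076, -0.2207, 0.0286]
eef_rot: [179.9, 0.1, 118.2]
contact_force: [0.0, 0.7, 0.4]
gripper_width: 0.0437
```

```bash
python3 go.py 0.508 -0.2165 0.020 118.4
```

```text
t 2.1 pos [ 0.5076 -0.2207  0.0286] [1.7987e+02 1.1000e-01 1.1818e+02] F [0.  0.7 0.4] w 0.0437
rotvec [ 0.0022  0.0019 -0.0039]
shift now-frame [3.6 2.3 8.6] target-frame [3.5 2.4 8.6]
```

Call:
step_arm --pt "0.002 0.002 -0.004 3.5 2.4 7 0" --pt "0 0 0 0 0 0 0" --pt "0 0 0 0 0 0 -0.5" --pt "0 0 0 0 0 0 -1" --pt "0 0 0 0 0 0 -1" --pt "0 0 0 0 0 0 -1" --pt "0 0 0 0 0 0 -1" --squeeze 40

```text
time_s: 2.8
tcp_pos: [0.5102, -0.2165, 0.0242]
eef_rot: [179.8, 0.2, 118.5]
contact_force: [-0.4, 1.9, 3.2]
gripper_width: 0.0094
```

```bash
python3 go.py 0.508 -0.2165 0.160 118.4;python3 -c "
from h import *
im=shot('top','t2');crop(im,230,140,380,300,4,'t2c');im=shot('scene','s2');crop(im,170,170,310,290,5,'s2c')"
```

```text
t 2.8 pos [ 0.5102 -0.2165  0.0242] [1.7976e+02 1.6000e-01 1.1846e+02] F [-0.4  1.9  3.2] w 0.0094
rotvec [0.0042 0.0028 0.001 ]
shift now-frame [   0.7   -1.3 -135.8] target-frame [   1.1   -1.9 -135.8]
```

View pics/s2c.png

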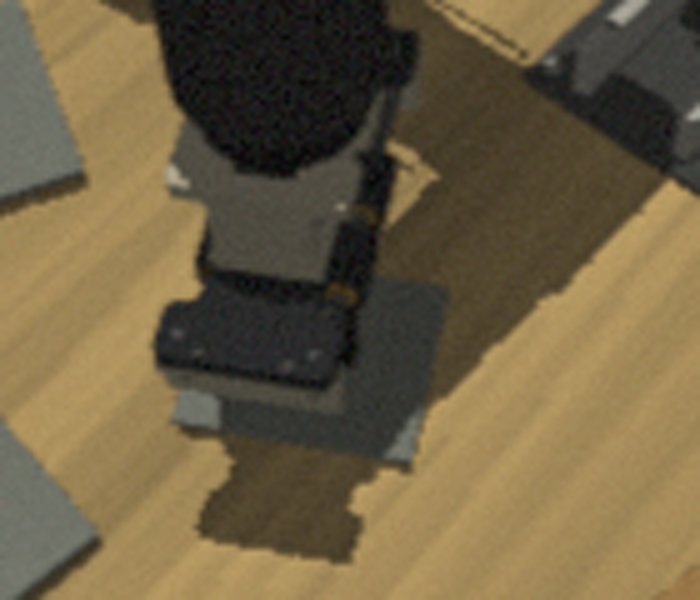

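The jaws are over the bar, but they read 9.4 mm on a 14 mm bar. I'll let them settle and check again.

Call:
step_arm --pt "0 0 0 0 0 0 -1" --pt "0 0 0 0 0 0 -1" --pt "0 0 0 0 0 0 -1"

```text
time_s: 3.2
tcp_pos: [0.5104, -0.2165, 0.0243]
eef_rot: [179.7, 0.2, 118.4]
contact_force: [-1.1, 0.5, 1.7]
gripper_width: 0.0002
```

View pics/t2c.png

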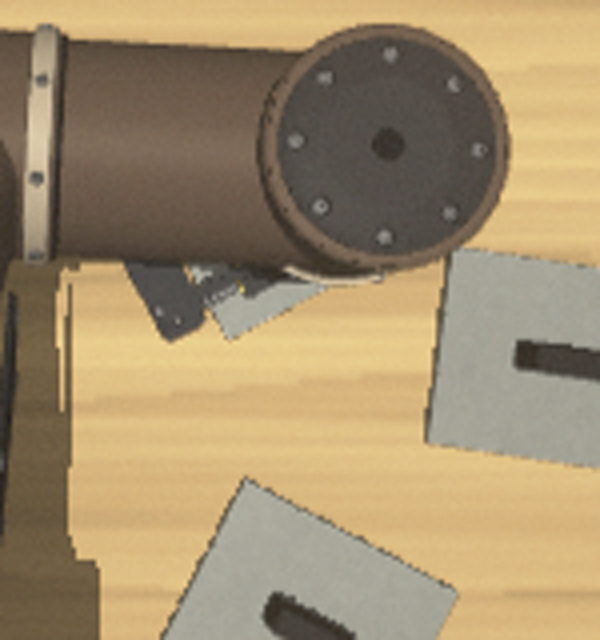

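```bash
python3 -c "
from h import *
s=r.get_state();print(s['gripper_width'])
p=s['tcp_pos']
for n in('scene','top'): print(n,proj(n,p),proj(n,p+[0,0,.019]),proj(n,[[.508,-.2165,.053],[.508,-.2165,.013]]))
im=shot('scene','s3');crop(im,170,170,310,290,5,'s3c')"
```

```text
0.0002488651623736198
scene [[232.6731087  238.01244762]] [[232.18509323 234.05455254]] [[231.21211391 231.43855869]
 [232.26093472 239.77152808]]
top [[292.25600082 195.80112164]] [[293.03425311 195.30357551]] [[293.43514637 195.93588252]
 [291.79862916 196.94947084]]
```

View pics/s3c.png

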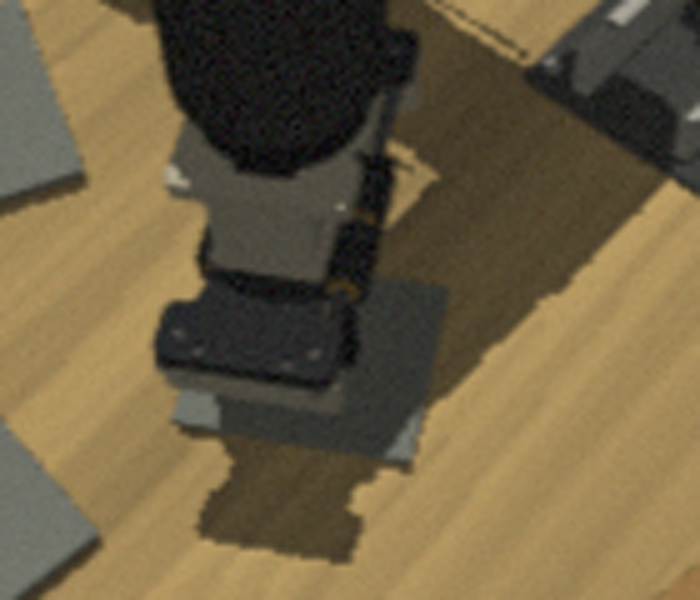

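The geometry says the jaws should be around the bar, yet they closed to zero and the lid hasn't moved. I'll lift a little and look.

Call:
step_arm --pt "0 0 0 0 0 -20 -1" --pt "0 0 0 0 0 -20 -1" --pt "0 0 0 0 0 -20 -1" --pt "0 0 0 0 0 -20 -1" --pt "0 0 0 0 0 0 -1"

```text
time_s: 3.75
tcp_pos: [0.5084, -0.2165, 0.1052]
eef_rot: [179.9, 0.0, 118.4]
contact_force: [1.4, 0.7, 0.0]
gripper_width: 0.0005
```

```bash
python3 -c "
from h import *
im=shot('scene','s4');crop(im,170,150,310,290,5,'s4c');im=shot('top','t4');crop(im,230,140,380,300,4,'t4c')"
```

```text
(no output)
```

View pics/s4c.png

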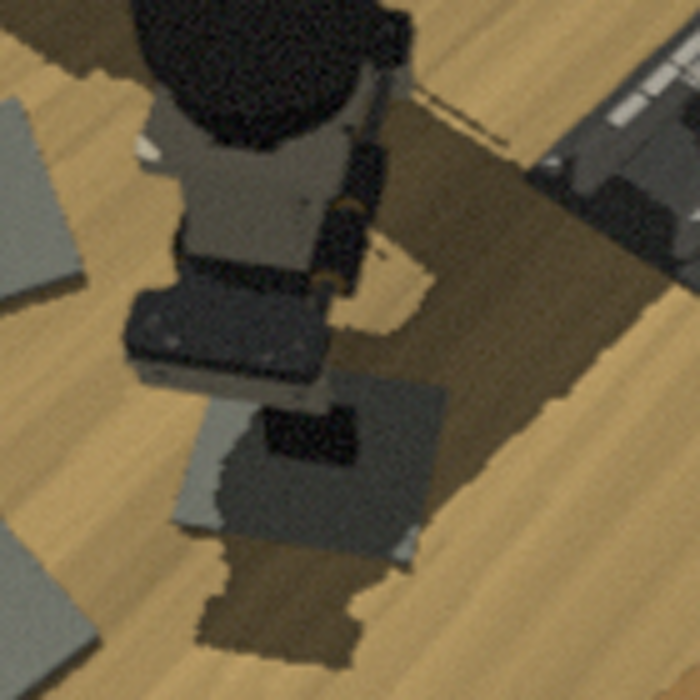

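```bash
python3 -c "
from h import *
from scipy.spatial.transform import Rotation as R
s=r.get_state();p=s['tcp_pos'];Rc=R.from_euler('xyz',s['eef_rot'],degrees=True)
for q in [(0,0,0),(-.0965,-.039,-.066),(-.0965,.039,-.066),(.0965,.039,-.066),(.0965,-.039,-.066),(-.039,-.0965,-.066),(-.039,.0965,-.066),(.039,.0965,-.066),(.039,-.0965,-.066)]:
    P=p+Rc.apply(q)
    u=proj('scene',P)[0];print(q,u.round(1),'crop',((u-[170,150])*5).round(), 'top crop',((proj('top',P)[0]-[230,140])*4).round())
print(p,s['joints'])
"
```

```text
(0, 0, 0) [229.5 219.8] crop [298. 349.] top crop [262. 220.]
(-0.0965, -0.039, -0.066) [198.1 237.8] crop [140. 439.] top crop [449. 193.]
(-0.0965, 0.039, -0.066) [234.8 243.9] crop [324. 469.] top crop [385.  78.]
(0.0965, 0.039, -0.066) [253.3 173.2] crop [417. 116.] top crop [101. 231.]
(0.0965, -0.039, -0.066) [221.2 168.6] crop [256.  93.] top crop [164. 347.]
(-0.039, -0.0965, -0.066) [180.2 211.1] crop [ 51. 306.] top crop [412. 324.]
(-0.039, 0.0965, -0.066) [267.3 224.8] crop [487. 374.] top crop [254.  40.]
(0.039, 0.0965, -0.066) [273.4 195.9] crop [517. 230.] top crop [140. 101.]
(0.039, -0.0965, -0.066) [190.9 183.7] crop [104. 169.] top crop [296. 387.]
[ 0.50675241 -0.21602691  0.10276393] [ -2.75645722  13.75599192 -22.32943818  -0.0683074  -54.05768851
 -58.82002066]
```

View pics/t4c.png

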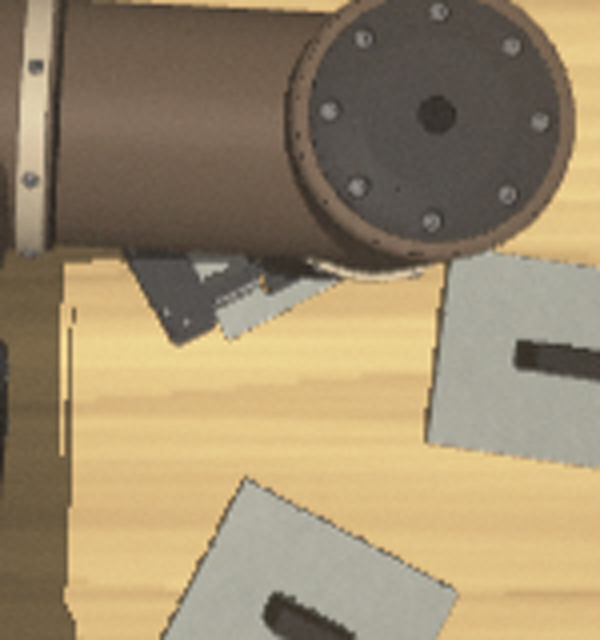

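View pics/s4.png

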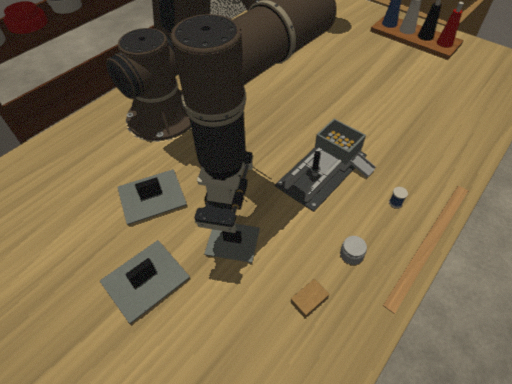

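The lid is unmoved, with its bar visible at full-image (232,236), and no fingers show below the gripper body. I'll open the jaws fully, back off and look at the gripper to find where the fingers really are.

Call:
step_arm --pt "0 0 0 0 0 -40 1" --pt "0 0 0 0 0 -40 1" --pt "0 0 0 0 0 -20 1" --pt "0 0 0 0 0 0 1" --pt "0 0 0 0 0 0 1" --pt "0 0 0 0 0 0 1"

```text
time_s: 4.45
tcp_pos: [0.503, -0.2153, 0.1983]
eef_rot: [-179.3, -0.6, 118.3]
contact_force: [0.3, 0.1, -1.2]
gripper_width: 0.043
```

```bash
python3 -c "
from h import *
s=r.get_state();p=s['tcp_pos'];print(p,proj('scene',p))
im=shot('scene','s5');crop(im,160,100,300,260,5,'s5c')"
```

```text
[ 0.50301029 -0.21527176  0.1983286 ] [[225.38794571 194.22181454]]
```

View pics/s5c.png

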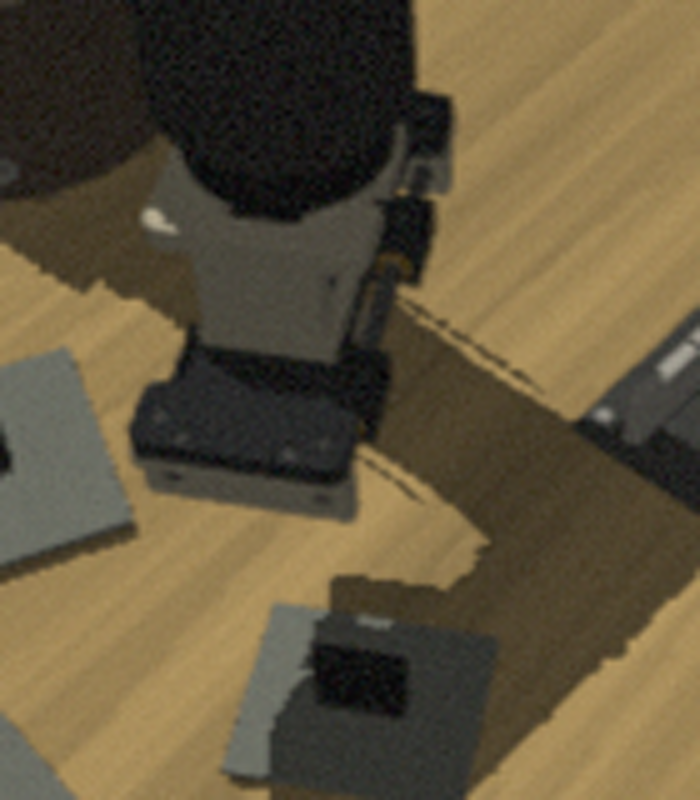

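Call:
step_arm --pt "0 0 -0.149 0 0 0 1" --pt "0 0 -0.149 0 0 0 1" --pt "0 0 -0.149 0 0 0 1" --pt "0 0 -0.149 0 0 0 1" --pt "0 0 -0.149 0 0 0 1" --pt "0 0 -0.149 0 0 0 1" --pt "0 0 -0.149 0 0 0 1" --pt "0 0 -0.149 0 0 0 1" --pt "0 0 -0.149 0 0 0 1" --pt "0 0 -0.149 0 0 0 1"

```text
time_s: 5.5
tcp_pos: [0.4956, -0.2138, 0.1833]
eef_rot: [178.7, -1.9, -155.5]
contact_force: [0.8, 0.2, 0.8]
gripper_width: 0.0873
```

```bash
python3 -c "
from h import *
s=r.get_state();p=s['tcp_pos'];print(p,proj('scene',p),s['gripper_width'])
im=shot('scene','s6');print((proj('scene',p)-[160,100])*5);crop(im,160,100,300,260,5,'s6c')"
```

```text
[ 0.49564847 -0.21380664  0.18333894] [[223.89767865 196.27039695]] 0.08731821513022997
[[319.48839326 481.35198473]]
```

View pics/s6c.png

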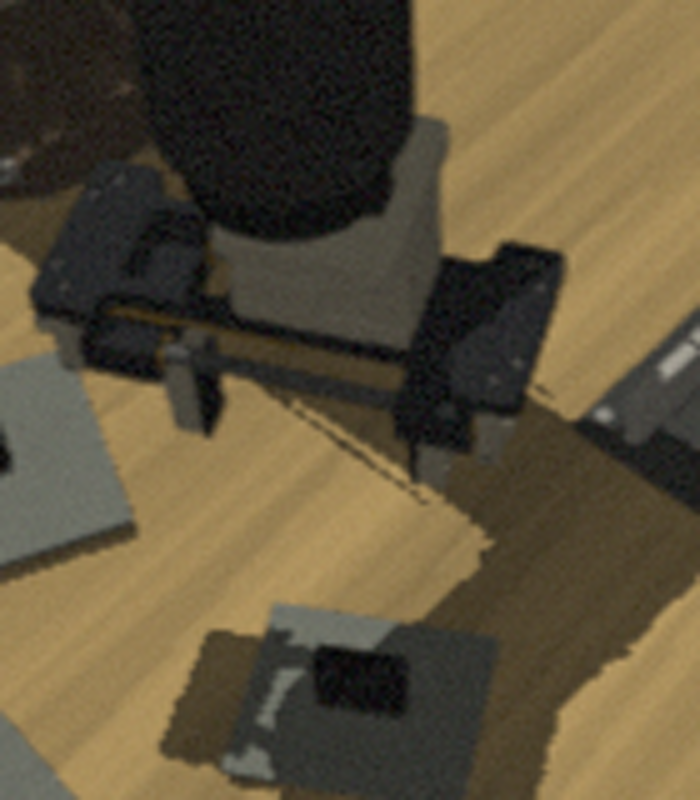

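```bash
python3 -c "
from h import *
s=r.get_state();p=s['tcp_pos'];print(p,s['eef_rot'])
im=shot('top','t6');print((proj('top',p)-[230,120])*4);crop(im,230,120,390,270,4,'t6c')"
```

```text
[ 0.49547557 -0.21374896  0.18309097] [ 178.62802566   -1.87715681 -154.93794367]
[[274.43647056 309.50154402]]
```

View pics/t6c.png

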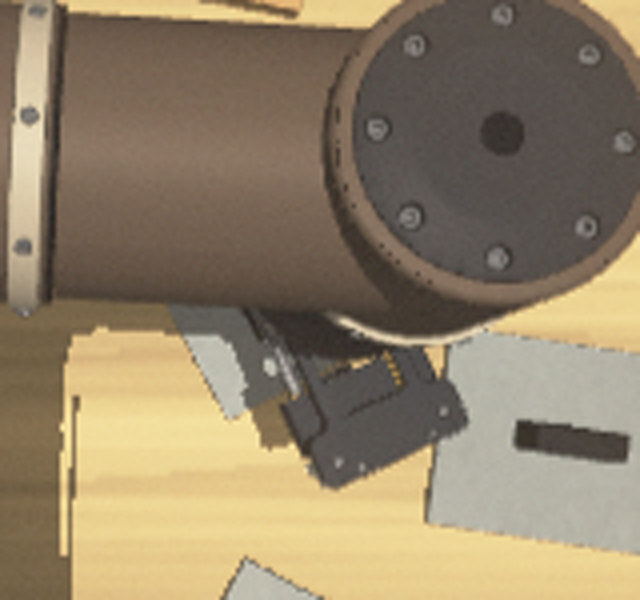

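```bash
python3 -c "
from h import *
from scipy.spatial.transform import Rotation as R
s=r.get_state();p=s['tcp_pos'];Rc=R.from_euler('xyz',s['eef_rot'],degrees=True)
for dz in(0,-.019,-.03):
  for sx in(-1,1):
    print(dz,sx,[((proj('scene',p+Rc.apply([sx*a,b,dz]))[0]-[160,100])*5).round().tolist() for a in(.0437,.065) for b in(-.0095,.0095)])
"
```

```text
0 -1 [[409.0, 521.0], [421.0, 486.0], [456.0, 532.0], [468.0, 497.0]]
0 1 [[218.0, 476.0], [233.0, 443.0], [172.0, 466.0], [188.0, 433.0]]
-0.019 -1 [[408.0, 496.0], [420.0, 461.0], [456.0, 507.0], [468.0, 472.0]]
-0.019 1 [[214.0, 451.0], [229.0, 417.0], [167.0, 440.0], [183.0, 407.0]]
-0.03 -1 [[407.0, 481.0], [420.0, 446.0], [456.0, 492.0], [468.0, 457.0]]
-0.03 1 [[211.0, 436.0], [226.0, 402.0], [164.0, 425.0], [180.0, 391.0]]
```

In the crop, the open finger's tip corners at (175,428), (208,437) and (223,400) fit a tip about 30 mm behind the reported TCP. That explains the miss: the tips closed just above the bar. I'll check whether they extend when shut.

Call:
step_arm --pt "0 0 0 0 0 0 -1" --pt "0 0 0 0 0 0 -1" --pt "0 0 0 0 0 0 -1" --pt "0 0 0 0 0 0 -1" --pt "0 0 0 0 0 0 -1" --pt "0 0 0 0 0 0 -1" --pt "0 0 0 0 0 0 -1" --pt "0 0 0 0 0 0 -1" --pt "0 0 0 0 0 0 -1" --pt "0 0 0 0 0 0 -1"

```text
time_s: 6.6
tcp_pos: [0.4949, -0.2137, 0.182]
eef_rot: [178.6, -2.0, -156.5]
contact_force: [0.7, 1.1, -0.1]
gripper_width: 0.0132
```

```bash
python3 -c "
from h import *
from scipy.spatial.transform import Rotation as R
print(r.grasp_offset)
s=r.get_state();p=s['tcp_pos'];Rc=R.from_euler('xyz',s['eef_rot'],degrees=True);print(p,s['eef_rot'],s['gripper_width'])
im=shot('scene','s7')
crop(im,180,140,280,220,8,'s7c')
for dz in(0,-.019,-.03):
  for sx in(-1,1):
    print(dz,sx,[((proj('scene',p+Rc.apply([sx*a,b,dz]))[0]-[180,140])*8).round().tolist() for a in(.0,.0215) for b in(-.0095,.0095)])
"
```

```text
0.0188
[ 0.49494651 -0.21369277  0.18197885] [ 178.62851638   -2.00536882 -156.49242121] 0.013249191772532296
0 -1 [[339.0, 479.0], [361.0, 425.0], [414.0, 497.0], [435.0, 443.0]]
0 1 [[339.0, 479.0], [361.0, 425.0], [264.0, 461.0], [288.0, 407.0]]
-0.019 -1 [[334.0, 439.0], [357.0, 384.0], [411.0, 457.0], [433.0, 402.0]]
-0.019 1 [[334.0, 439.0], [357.0, 384.0], [259.0, 420.0], [283.0, 366.0]]
-0.03 -1 [[332.0, 415.0], [355.0, 360.0], [409.0, 433.0], [431.0, 378.0]]
-0.03 1 [[332.0, 415.0], [355.0, 360.0], [255.0, 396.0], [280.0, 342.0]]
```

View pics/s7c.png

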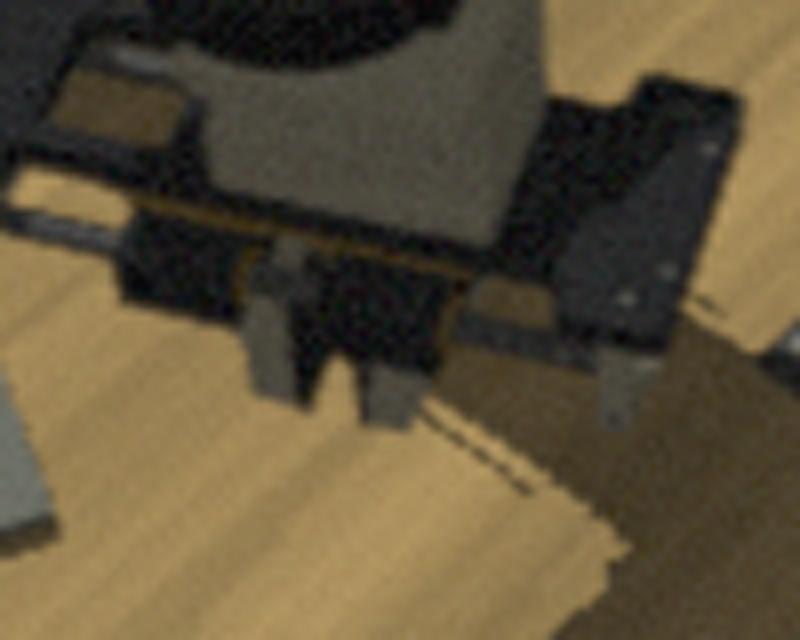

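The shut tips' midpoint at crop (333,416) matches an offset of -30 mm exactly, at predicted (332,415). So the real tips sit about 30 mm above the reported TCP, both open and shut. I'll turn back and regrasp 30 mm deeper, descending in small steps while watching the force.

Call:
step_arm --pt "0 0 0.148 0 0 0 0" --pt "0 0 0.148 0 0 0 0" --pt "0 0 0.148 0 0 0 0" --pt "0 0 0.148 0 0 0 0" --pt "0 0 0.148 0 0 0 0" --pt "0 0 0.148 0 0 0 0" --pt "0 0 0.148 0 0 0 0" --pt "0 0 0.148 0 0 0 0" --pt "0 0 0.148 0 0 0 0" --pt "0 0 0.0 0 0 0 0"

```text
time_s: 7.65
tcp_pos: [0.495, -0.2137, 0.182]
eef_rot: [-178.3, -1.8, 125.8]
contact_force: [-0.4, 0.1, -0.7]
gripper_width: 0.0434
```

```bash
python3 go.py 0.508 -0.2165 0.060 118.4
```

```text
t 7.65 pos [ 0.495  -0.2137  0.182 ] [-178.34   -1.76  125.8 ] F [-0.4  0.1 -0.7] w 0.0434
rotvec [-0.0309 -0.0288  0.1296]
shift now-frame [-13.6  12.4 121.4] target-frame [ -8.6  10.1 122. ]
```

Call:
step_arm --pt "-0.031 -0.029 0.13 0 0 0 0" --pt "0 0 0 -9 10 40 0" --pt "0 0 0 0 0 40 0" --pt "0 0 0 0 0 30 0" --pt "0 0 0 0 0 0 0"

```text
time_s: 8.15
tcp_pos: [0.5113, -0.2175, 0.0717]
eef_rot: [179.6, 0.3, 119.4]
contact_force: [-0.1, 0.1, -1.1]
gripper_width: 0.0441
```

```bash
python3 go.py 0.508 -0.2165 0.020 118.4
```

```text
t 8.15 pos [ 0.5113 -0.2175  0.0717] [179.61   0.33 119.4 ] F [-0.1  0.1 -1.1] w 0.0441
rotvec [0.0069 0.0056 0.0174]
shift now-frame [ 2.8 -2.7 51.7] target-frame [ 2.5 -2.4 51.7]
```

Call:
step_arm --pt "0.007 0.006 0.017 2.5 -2.5 25 0" --pt "0 0 0 0 0 22 0" --pt "0 0 0 0 0 5 0" --pt "0 0 0 0 0 0 0"

```text
time_s: 8.55
tcp_pos: [0.5115, -0.2175, 0.0234]
eef_rot: [179.9, 0.2, 119.1]
contact_force: [0.1, -0.3, 0.4]
gripper_width: 0.0437
```

```bash
python3 go.py 0.508 -0.2165 -0.008 118.4
```

```text
t 8.55 pos [ 0.5115 -0.2175  0.0234] [179.86   0.19 119.13] F [ 0.1 -0.3  0.4] w 0.0437
rotvec [0.0024 0.0033 0.0127]
shift now-frame [ 2.7 -2.6 31.3] target-frame [ 2.6 -2.6 31.4]
```

Call:
step_arm --pt "0.002 0.003 0.012 4 -4 7 0" --pt "0 0 0 0 0 6 0"

```text
time_s: 8.75
tcp_pos: [0.5081, -0.2162, 0.0131]
eef_rot: [179.8, 0.2, 118.5]
contact_force: [-0.6, -0.2, -0.7]
gripper_width: 0.0436
```

Call:
step_arm --pt "0 0 0 0 0 6 0" --pt "0 0 0 0 0 5 0"

```text
time_s: 8.95
tcp_pos: [0.509, -0.2163, 0.0027]
eef_rot: [179.6, 0.3, 118.5]
contact_force: [-0.9, 0.2, 0.2]
gripper_width: 0.044
```

The reported TCP is already below the flange top with no contact, which confirms the offset.

Call:
step_arm --pt "0 0 0 0 0 6 0" --pt "0 0 0 0 0 5 0"

```text
time_s: 9.15
tcp_pos: [0.5094, -0.2163, -0.009]
eef_rot: [179.6, 0.3, 118.6]
contact_force: [0.4, 0.8, 0.4]
gripper_width: 0.0438
```

Call:
step_arm --pt "0 0 0 0 0 1 -0.5" --pt "0 0 0 0 0 0 -1" --pt "0 0 0 0 0 0 -1" --pt "0 0 0 0 0 0 -1" --pt "0 0 0 0 0 0 -1" --pt "0 0 0 0 0 0 -1" --pt "0 0 0 0 0 0 -1" --squeeze 40

```text
time_s: 9.85
tcp_pos: [0.5089, -0.2163, -0.0109]
eef_rot: [179.7, 0.2, 118.6]
contact_force: [0.5, 0.2, -1.6]
gripper_width: 0.0139
```

The bar is gripped at 13.9 mm. Lift.

Call:
step_arm --pt "0 0 0 0 0 -10 -1" --pt "0 0 0 0 0 -20 -1" --pt "0 0 0 0 0 -30 -1" --pt "0 0 0 0 0 -30 -1" --pt "0 0 0 0 0 -30 -1" --pt "0 0 0 0 0 -25 -1" --pt "0 0 0.12 0 0 0 -1" --pt "0 0 0.12 0 0 0 -1" --pt "0 0 0.12 0 0 0 -1" --pt "0 0 0.12 0 0 0 -1"

```text
time_s: 10.85
tcp_pos: [0.5066, -0.2164, 0.1474]
eef_rot: [179.4, 0.1, 90.2]
contact_force: [0.0, 0.6, -1.3]
gripper_width: 0.0138
```

```bash
python3 go.py 0.5535 0.206 0.145 88.8; python3 -c "
from h import *
im=shot('scene','s8')"
```

```text
t 10.85 pos [ 0.5066 -0.2164  0.1474] [1.7944e+02 8.0000e-02 9.0160e+01] F [ 0.   0.6 -1.3] w 0.0138
rotvec [0.0097 0.0013 0.0237]
shift now-frame [422.2  48.    2.3] target-frame [423.3  38.    2.4]
```

View pics/s8.png

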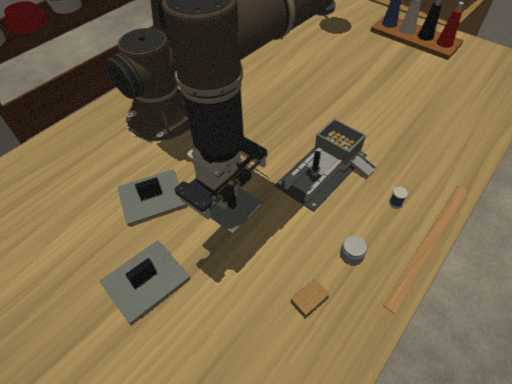

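The lid is held up, at (237,208). I'll carry it over to the hopper.

Call:
step_arm --pt "0.01 0.001 0.024 20 2 0 -1" --pt "0 0 0 42 4 0 -1" --pt "0 0 0 42 4 0 -1" --pt "0 0 0 42 4 0 -1" --pt "0 0 0 42 4 0 -1" --pt "0 0 0 42 4 0 -1" --pt "0 0 0 42 4 0 -1" --pt "0 0 0 42 4 0 -1" --pt "0 0 0 42 4 0 -1" --pt "0 0 0 30 3 0 -1"

```text
time_s: 11.9
tcp_pos: [0.5506, 0.1794, 0.1538]
eef_rot: [179.8, -0.0, 89.4]
contact_force: [0.4, -0.8, -1.4]
gripper_width: 0.0137
```

```bash
python3 go.py 0.5535 0.206 0.115 88.8
```

```text
t 11.9 pos [0.5506 0.1794 0.1538] [ 1.7978e+02 -4.0000e-02  8.9400e+01] F [ 0.4 -0.8 -1.4] w 0.0137
rotvec [ 0.0038 -0.0008  0.0104]
shift now-frame [26.6  2.5 38.9] target-frame [26.7  2.3 38.8]
```

Call:
step_arm --pt "0.004 -0.001 0.01 26.5 2.5 15 -1" --pt "0 0 0 0 0 15 -1" --pt "0 0 0 0 0 5 -1" --pt "0 0 0 0 0 0 -1" --pt "0 0 0 0 0 0 -1"

```text
time_s: 12.4
tcp_pos: [0.5538, 0.2116, 0.1205]
eef_rot: [179.9, -0.1, 89.7]
contact_force: [0.6, 0.5, -2.1]
gripper_width: 0.0137
```

```bash
python3 go.py 0.5535 0.206 0.100 88.8;python3 -c "
from h import *
im=shot('scene','s9');crop(im,270,90,390,190,6,'s9c');im=shot('top','t9');crop(im,90,110,220,230,6,'t9c')"
```

```text
t 12.4 pos [0.5538 0.2116 0.1205] [ 1.799e+02 -5.000e-02  8.971e+01] F [ 0.6  0.5 -2.1] w 0.0137
rotvec [ 0.0018 -0.0009  0.0158]
shift now-frame [-5.7 -0.3 20.5] target-frame [-5.6 -0.1 20.5]
```

View pics/s9c.png

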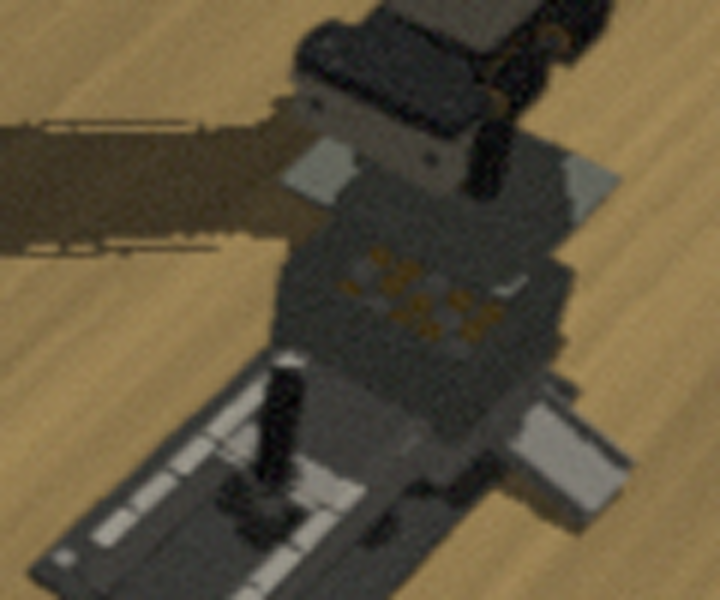

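View pics/t9c.png

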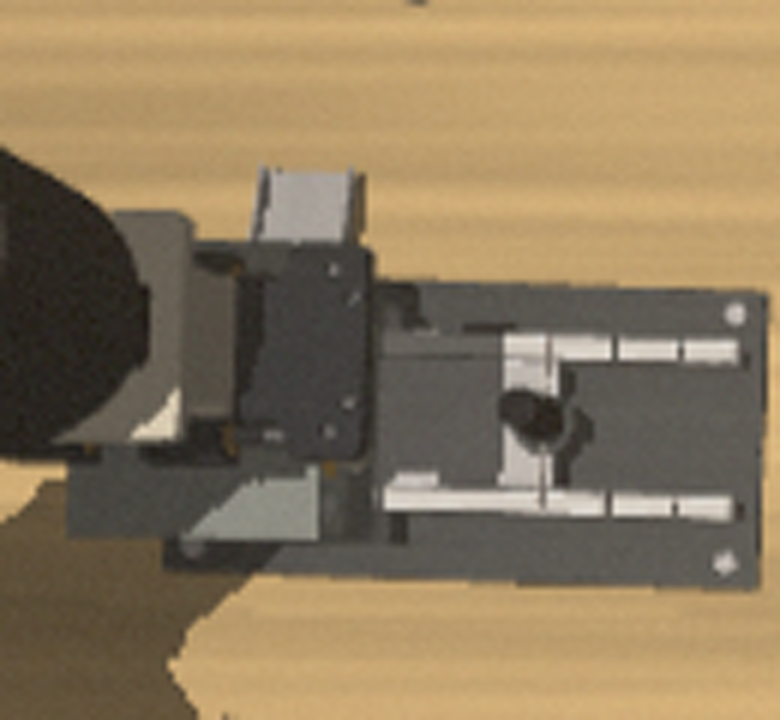

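```bash
python3 -c "
from h import *
t=lambda a,o:np.array(a)/6+np.array(o)-.4
p=r.get_state()['tcp_pos'];print(p)
for z in(.1145+.03,):
  a=cast('scene',t([(282,182),(622,180)],(270,90)),z);print(a.round(4),a.mean(0)-p,np.linalg.norm(a[0]-a[1]))
  b=cast('top',t([(320,541),(66,538)],(90,110)),z);print(b.round(4),np.linalg.norm(b[0]-b[1]),'lid yaw',np.degrees(np.arctan2(-(b[1]-b[0])[0],(b[1]-b[0])[1])))
  print('centre from top',b.mean(0)+[.061,0,0]-p)
"
```

```text
[0.55396945 0.211584   0.12072377]
[[0.4942 0.1605 0.1445]
 [0.615  0.259  0.1445]] [ 0.00060076 -0.00184712  0.02377623] 0.1558933671050825
[[0.4913 0.1589 0.1445]
 [0.4923 0.2611 0.1445]] 0.10222553958035199 lid yaw -0.5428519644623453
centre from top [-0.00115121 -0.00155662  0.02377623]
```

The lid centre in both views is about TCP + (0, -1.6 mm), and its yaw is -0.5°. I'll correct that and lower to just above the rim.

Call:
step_arm --pt "0.002 -0.001 0.012 -4 0 15 -1" --pt "0 0 0 0 0 12 -1" --pt "0 0 0 0 0 5 -1" --pt "0 0 0 0 0 0 -1" --pt "0 0 0 0 0 0 -1"

```text
time_s: 13.0
tcp_pos: [0.5543, 0.2057, 0.0866]
eef_rot: [180.0, -0.0, 88.8]
contact_force: [-0.3, -0.3, -1.1]
gripper_width: 0.0138
```

```bash
python3 go.py 0.554 0.2078 0.080 89.0;python3 -c "
from h import *
im=shot('scene','s10');crop(im,280,100,390,190,7,'s10c');im=shot('top','t10');crop(im,90,110,220,230,6,'t10c')"
```

```text
t 13.0 pos [0.5543 0.2057 0.0866] [ 1.7995e+02 -5.0000e-02  8.8810e+01] F [-0.3 -0.3 -1.1] w 0.0138
rotvec [ 0.0008 -0.0008 -0.0033]
shift now-frame [ 2.1 -0.3  6.6] target-frame [ 2.1 -0.3  6.6]
```

View pics/s10c.png

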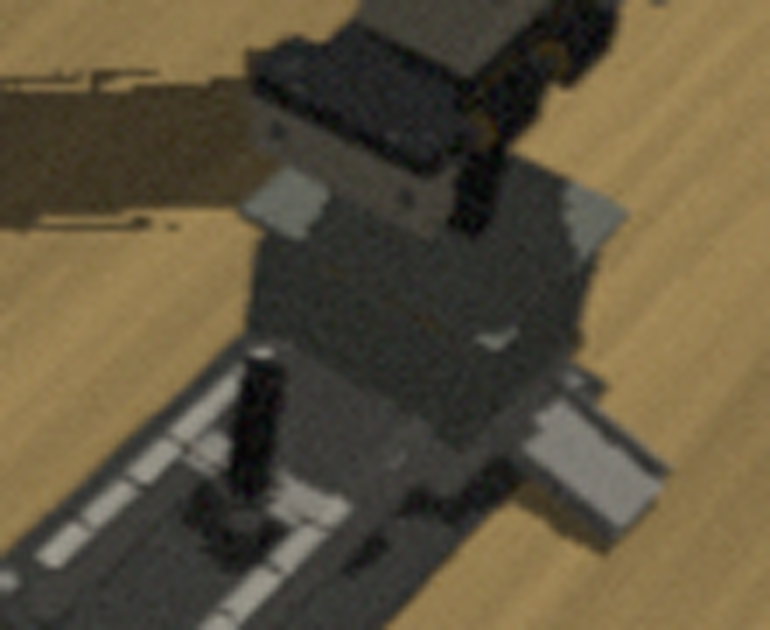

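View pics/t10c.png

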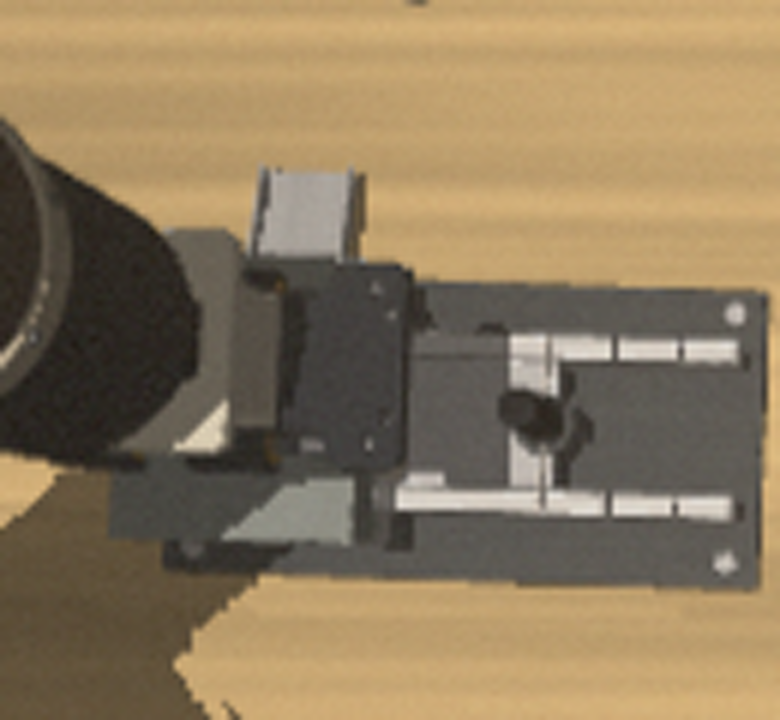

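```bash
python3 -c "
from h import *
t=lambda a,o,s=6:np.array(a)/s+np.array(o)-.4
p=r.get_state()['tcp_pos'];print(p)
z=.1106
a=cast('scene',t([(241,208),(627,213)],(280,100),7),z);print(a.round(4),a.mean(0).round(4),np.linalg.norm(a[0]-a[1]))
b=cast('top',t([(355,546),(108,540)],(90,110)),z);print(b.round(4),np.linalg.norm(b[0]-b[1]),'lid yaw',np.degrees(np.arctan2(-(b[1]-b[0])[0],(b[1]-b[0])[1])), b.mean(0)+[.061,.001,0])
# rim seen the same way: corners -x-y and -x+y of rim in top0, and left/right in scene0
print(cast('top',t([(287,444),(77,438)],(100,125)),.09).mean(0)+[.055,.001,0], cast('scene',t([(312,148),(603,152)],(265,110)),.09).mean(0))
"
```

```text
[0.55438036 0.20590609 0.0869177 ]
[[0.492  0.1574 0.1106]
 [0.6146 0.252  0.1106]] [0.5533 0.2047 0.1106] 0.1548062622091198
[[0.4913 0.1534 0.1106]
 [0.4936 0.2564 0.1106]] 0.10302976419889735 lid yaw -1.260820033140964 [0.55343822 0.20593811 0.1106    ]
[0.55379329 0.20795979 0.09      ] [0.55341282 0.20689659 0.09      ]
```

The lid sits about 1.5 mm short in y, while its x and yaw are good. I'll nudge it and lower slowly with force checks.

Call:
step_arm --pt "0 0 -0.001 2 0 2 -1" --pt "0 0 0 0 0 2 -1" --pt "0 0 0 0 0 2 -1" --pt "0 0 0 0 0 0 -1"

```text
time_s: 13.5
tcp_pos: [0.555, 0.2088, 0.0814]
eef_rot: [179.8, -0.1, 88.9]
contact_force: [-0.1, 0.3, -0.2]
gripper_width: 0.0138
```

Call:
step_arm --pt "0 0 0 0 0 3 -1" --pt "0 0 0 0 0 3 -1" --pt "0 0 0 0 0 0 -1"

```text
time_s: 13.8
tcp_pos: [0.555, 0.2089, 0.0749]
eef_rot: [179.8, -0.1, 88.9]
contact_force: [-0.8, 0.3, -1.7]
gripper_width: 0.0139
```

The plug is about 4 mm into the mouth with no contact.

Call:
step_arm --pt "0 0 0 -1 -1 2 -1" --pt "0 0 0 0 0 2 -1" --pt "0 0 0 0 0 0 -1"

```text
time_s: 14.1
tcp_pos: [0.554, 0.2078, 0.0712]
eef_rot: [179.8, -0.1, 88.9]
contact_force: [-0.1, -0.1, 0.7]
gripper_width: 0.014
```

Call:
step_arm --pt "0 0 0 0 0 1.5 -1" --pt "0 0 0 0 0 0 -1"

```text
time_s: 14.3
tcp_pos: [0.5542, 0.208, 0.0714]
eef_rot: [179.8, -0.1, 89.0]
contact_force: [-0.7, -0.0, -0.2]
gripper_width: 0.0136
```

Call:
step_arm --pt "0 0 0 0 0 2 -1" --pt "0 0 0 0 0 1.5 -1"

```text
time_s: 14.5
tcp_pos: [0.5545, 0.2082, 0.0709]
eef_rot: [179.7, -0.1, 89.1]
contact_force: [-7.1, -2.4, 14.6]
gripper_width: 0.0139
```

It stops at the expected seated height (TCP 0.071) and pushes back with 14.6 N, so it's seated. Release and rise.

Call:
step_arm --pt "0 0 0 0 0 0 -0.6" --pt "0 0 0 0 0 0 -0.3" --pt "0 0 0 0 0 0 -0.1" --pt "0 0 0 0 0 0 -0.1" --pt "0 0 0 0 0 0 -0.1" --pt "0 0 0 0 0 -15 -0.1" --pt "0 0 0 0 0 -25 -0.1" --pt "0 0 0 0 0 -25 -0.1" --pt "0 0 0 0 0 -20 -0.1"

```text
time_s: 15.4
tcp_pos: [0.5522, 0.2066, 0.1536]
eef_rot: [-180.0, 0.1, 89.0]
contact_force: [0.1, 0.0, 0.5]
gripper_width: 0.0395
```

```bash
python3 go.py 0.551 0.086 0.145 88.8;python3 -c "
from h import *
im=shot('scene','s11');crop(im,280,80,390,190,7,'s11c')"
```

```text
t 15.4 pos [0.5522 0.2066 0.1536] [-1.7996e+02  1.1000e-01  8.9000e+01] F [0.1 0.  0.5] w 0.0395
rotvec [-0.0006  0.0019  0.0036]
shift now-frame [-120.6    0.9    8.8] target-frame [-120.6    1.3    8.6]
```

View pics/s11c.png

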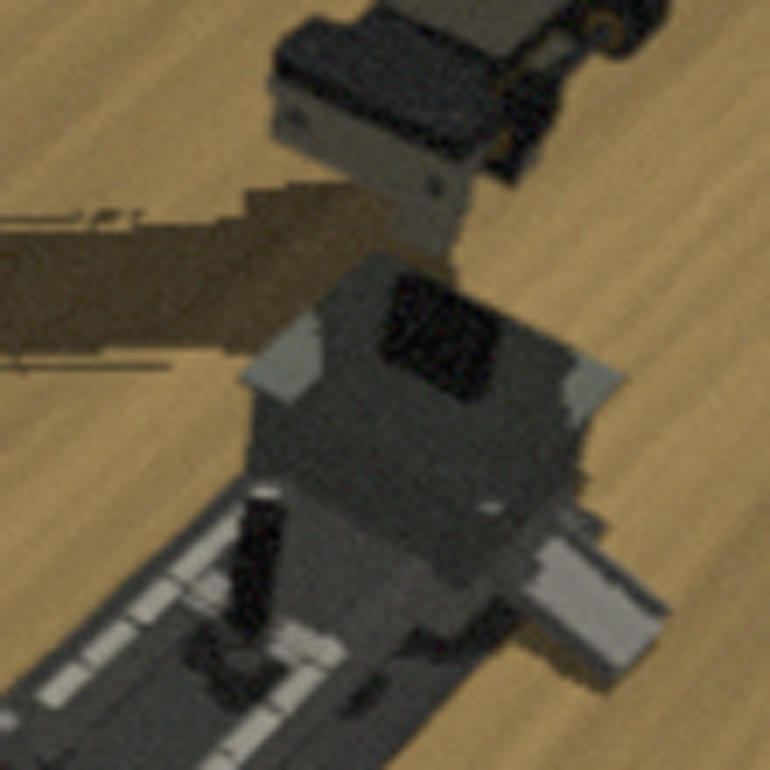

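The scene view shows the lid flat on the hopper, flange corners at crop (243,378) and (625,378), with its bar free. Now to the post.

Call:
step_arm --pt "0 0.002 0.004 -25 0 0 -0.1" --pt "0 0 0 -32 0 0 -0.1" --pt "0 0 0 -32 0 0 -0.1" --pt "0 0 0 -25 0 0 -0.1" --pt "0 0 0 0 0 0 -0.1" --pt "0 0 0 0 0 0 -0.1"

```text
time_s: 16.05
tcp_pos: [0.5525, 0.0908, 0.1575]
eef_rot: [179.6, -0.3, 88.9]
contact_force: [-0.1, 0.6, 0.8]
gripper_width: 0.0394
```

```bash
python3 go.py 0.551 0.087 0.050 88.8;python3 -c "
from h import *
im=shot('top','t12');crop(im,100,110,230,230,6,'t12c')
im=shot('scene','s12');crop(im,260,80,390,210,6,'s12c')"
```

```text
t 16.05 pos [0.5525 0.0908 0.1575] [179.63  -0.25  88.88] F [-0.1  0.6  0.8] w 0.0394
rotvec [ 0.0065 -0.0044  0.0013]
shift now-frame [ -4.3  -2.1 107.5] target-frame [ -3.8  -1.4 107.5]
```

View pics/t12c.png

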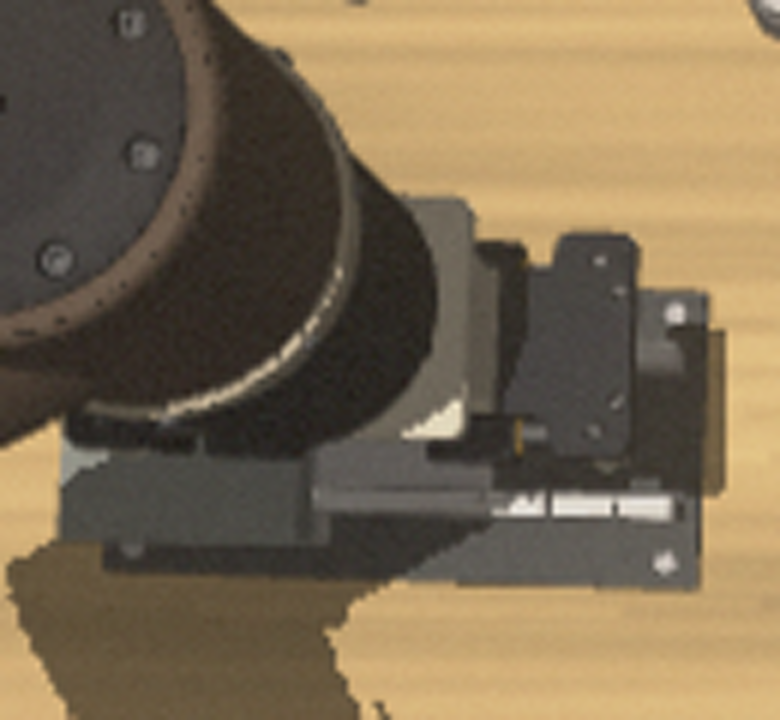

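View pics/s12c.png

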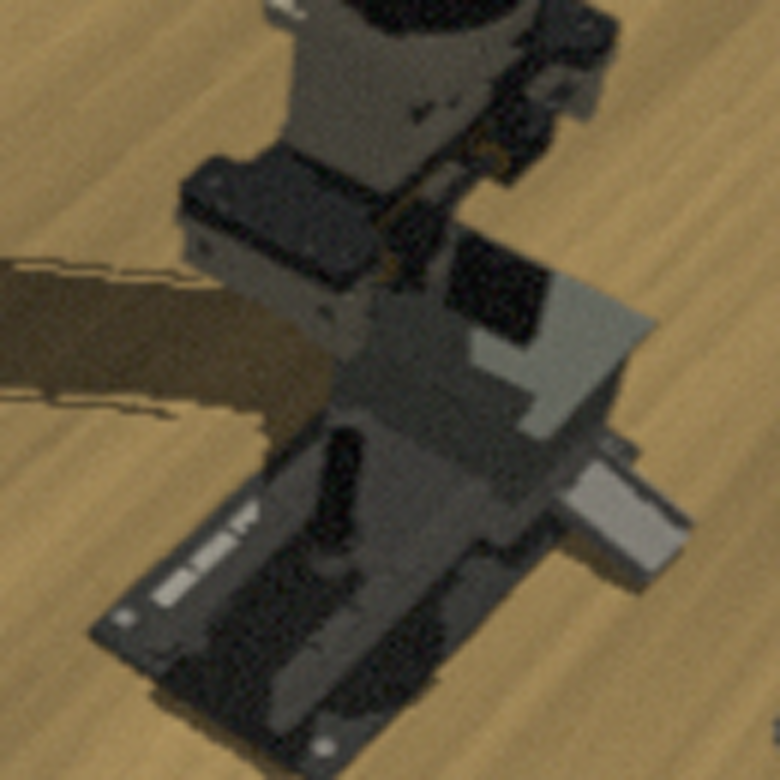

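Call:
step_arm --pt "0.006 -0.004 0.001 -4 -1 20 -0.1" --pt "0 0 0 0 0 25 -0.1" --pt "0 0 0 0 0 0 -0.1"

```text
time_s: 16.45
tcp_pos: [0.5525, 0.09, 0.1119]
eef_rot: [179.9, -0.1, 89.0]
contact_force: [-0.6, 0.1, -0.8]
gripper_width: 0.0394
```

```bash
python3 go.py 0.551 0.087 0.050 88.8
```

```text
t 16.45 pos [0.5525 0.09   0.1119] [ 1.7988e+02 -7.0000e-02  8.9020e+01] F [-0.6  0.1 -0.8] w 0.0394
rotvec [ 0.0021 -0.0012  0.0039]
shift now-frame [-3.1 -1.6 61.9] target-frame [-3.1 -1.5 61.9]
```

Call:
step_arm --pt "0.002 -0.001 0.004 -4 -2.5 10 -0.1" --pt "0 0 0 0 0 15 -0.1" --pt "0 0 0 0 0 0 -0.1"

```text
time_s: 16.75
tcp_pos: [0.5508, 0.0875, 0.0874]
eef_rot: [179.9, -0.0, 88.9]
contact_force: [-1.0, 0.2, 0.2]
gripper_width: 0.0399
```

Call:
step_arm --pt "0 0 0 0 0 12 -0.1" --pt "0 0 0 0 0 12 -0.1" --pt "0 0 0 0 0 10 -0.1" --pt "0 0 0 0 0 0 -0.1"

```text
time_s: 17.15
tcp_pos: [0.5519, 0.0883, 0.0526]
eef_rot: [179.8, -0.1, 89.0]
contact_force: [-0.7, -0.4, -0.2]
gripper_width: 0.0394
```

```bash
python3 go.py 0.551 0.087 0.048 88.8
```

```text
t 17.15 pos [0.5519 0.0883 0.0526] [ 1.7978e+02 -7.0000e-02  8.8960e+01] F [-0.7 -0.4 -0.2] w 0.0394
rotvec [ 0.0039 -0.0013  0.0027]
shift now-frame [-1.3 -0.9  4.6] target-frame [-1.3 -0.9  4.6]
```

Close on the post.

Call:
step_arm --pt "0.003 -0.001 0.003 -1 -1 4 -0.1" --pt "0 0 0 0 0 0 -0.5" --pt "0 0 0 0 0 0 -1" --pt "0 0 0 0 0 0 -1" --pt "0 0 0 0 0 0 -1" --pt "0 0 0 0 0 0 -1" --pt "0 0 0 0 0 0 -1" --squeeze 40

```text
time_s: 17.85
tcp_pos: [0.5514, 0.0882, 0.0487]
eef_rot: [179.9, -0.1, 88.8]
contact_force: [0.7, 0.6, -3.9]
gripper_width: 0.0172
```

```bash
python3 go.py 0.5507 0.057 0.048 88.8
```

```text
t 17.85 pos [0.5514 0.0882 0.0487] [ 1.799e+02 -9.000e-02  8.877e+01] F [ 0.7  0.6 -3.9] w 0.0172
rotvec [ 0.0017 -0.0016 -0.0005]
shift now-frame [-31.2  -0.    0.6] target-frame [-31.2  -0.1   0.7]
```

The post is gripped at 17.2 mm with almost no sideways force, so shut corresponds to TCP y = 0.0882. Half is 30 mm along tool -x.

Call:
step_arm --pt "0.001 -0.001 0 -6 0 0 -1" --pt "0 0 0 -8 0 0 -1" --pt "0 0 0 -8 0 0 -1" --pt "0 0 0 -4 0 0 -1" --pt "0 0 0 0 0 0 -1" --pt "0 0 0 0 0 0 -1"

```text
time_s: 18.45
tcp_pos: [0.5507, 0.0642, 0.0487]
eef_rot: [179.9, -0.3, 88.8]
contact_force: [-0.9, 5.7, -1.9]
gripper_width: 0.0171
```

```bash
python3 go.py 0.5508 0.0582 0.0487 88.8;python3 -c "
from h import *
im=shot('top','t13');crop(im,120,130,230,220,7,'t13c')
im=shot('scene','s13');crop(im,260,100,390,210,6,'s13c')"
```

```text
t 18.45 pos [0.5507 0.0642 0.0487] [179.9   -0.32  88.8 ] F [-0.9  5.7 -1.9] w 0.0171
rotvec [ 0.0018 -0.0055  0.    ]
shift now-frame [-6.   0.2 -0. ] target-frame [-6.   0.2  0. ]
```

View pics/t13c.png

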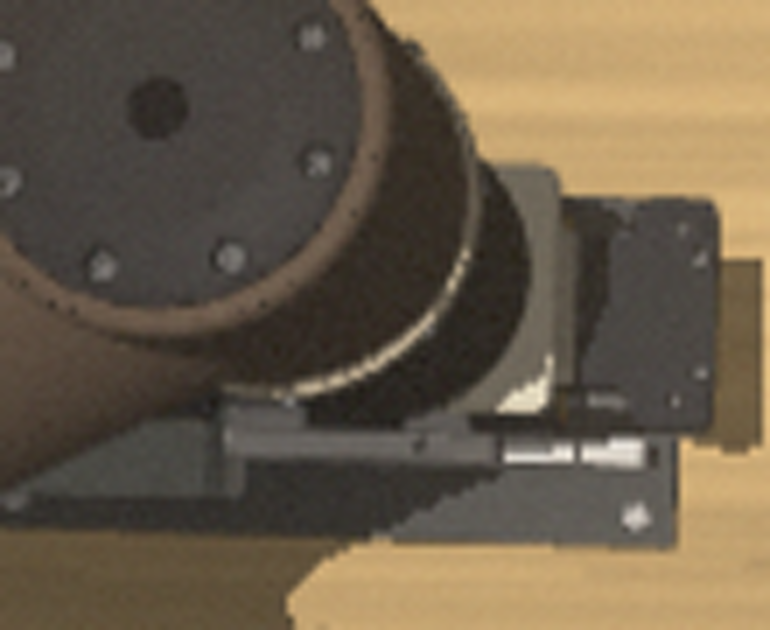

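View pics/s13c.png

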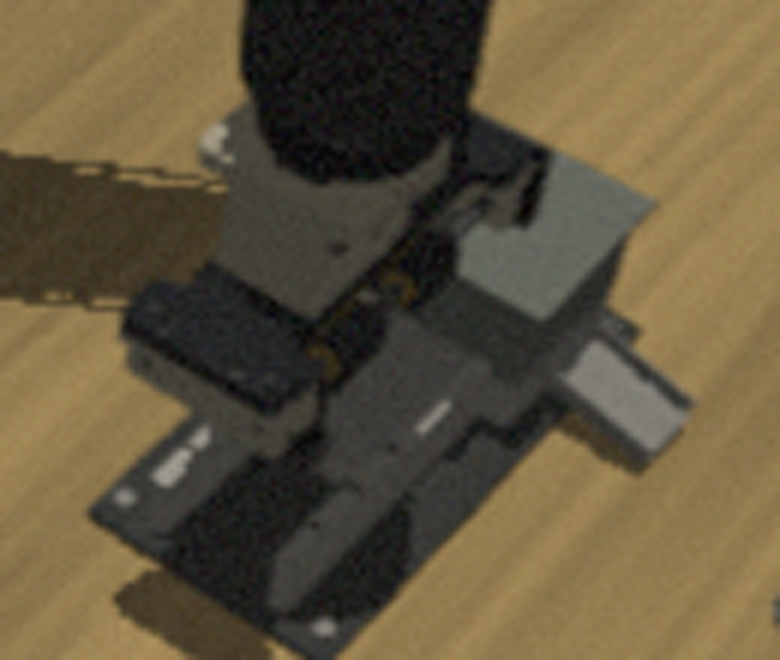

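The gate follows: 24 mm so far, 5.7 N pull. 6 mm remain.

Call:
step_arm --pt "0.001 -0.005 0 -4 0 0 -1" --pt "0 0 0 -2.5 0 0 -1" --pt "0 0 0 0 0 0 -1" --pt "0 0 0 0 0 0 -1"

```text
time_s: 18.95
tcp_pos: [0.5506, 0.0602, 0.0487]
eef_rot: [179.9, -0.3, 88.8]
contact_force: [-1.6, 6.9, -2.1]
gripper_width: 0.0173
```

```bash
python3 go.py 0.5508 0.0582 0.0487 88.8
```

```text
t 18.95 pos [0.5506 0.0602 0.0487] [179.9   -0.27  88.8 ] F [-1.6  6.9 -2.1] w 0.0173
rotvec [ 0.0017 -0.0048  0.0001]
shift now-frame [-2.   0.2 -0. ] target-frame [-2.   0.2 -0. ]
```

Call:
step_arm --pt "0 0 0 -3 0 0 -1" --pt "0 0 0 0 0 0 -1" --pt "0 0 0 0 0 0 -1" --pt "0 0 0 0 0 0 -1"

```text
time_s: 19.35
tcp_pos: [0.5506, 0.0598, 0.0487]
eef_rot: [179.8, -0.5, 88.8]
contact_force: [-1.0, 6.4, -2.3]
gripper_width: 0.0172
```

```bash
python3 go.py 0.5508 0.0582 0.0487 88.8;python3 -c "
from h import *
im=shot('top','t14');crop(im,150,160,230,215,9,'t14c')
im=shot('scene','s14');crop(im,270,130,350,205,9,'s14c')
for a in(0,.03,.06):
  o=np.array([.5535,.2062,0]);y=np.array([.021,1,0]);x=np.array([1,-.021,0])
  P=[o-y*(.12+a)+s*x*.0345+[0,0,.046] for s in(-1,1)]
  print(a,((proj('scene',P)-[270,130])*9).round().tolist(),((proj('top',P)-[150,160])*9).round().tolist())
"
```

```text
t 19.35 pos [0.5506 0.0598 0.0487] [179.84  -0.5   88.83] F [-1.   6.4 -2.3] w 0.0172
rotvec [ 0.0027 -0.0088  0.0004]
shift now-frame [-1.6  0.2 -0. ] target-frame [-1.6  0.2 -0. ]
0 [[313.0, 299.0], [495.0, 406.0]] [[270.0, 294.0], [279.0, 64.0]]
0.03 [[256.0, 354.0], [439.0, 464.0]] [[371.0, 297.0], [379.0, 67.0]]
0.06 [[198.0, 410.0], [382.0, 523.0]] [[472.0, 299.0], [479.0, 69.0]]
```

View pics/s14c.png

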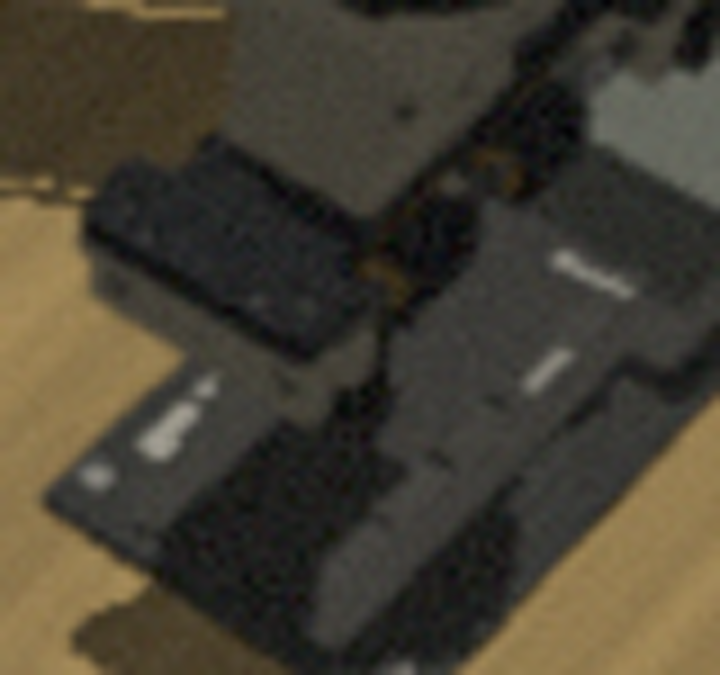

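View pics/t14c.png

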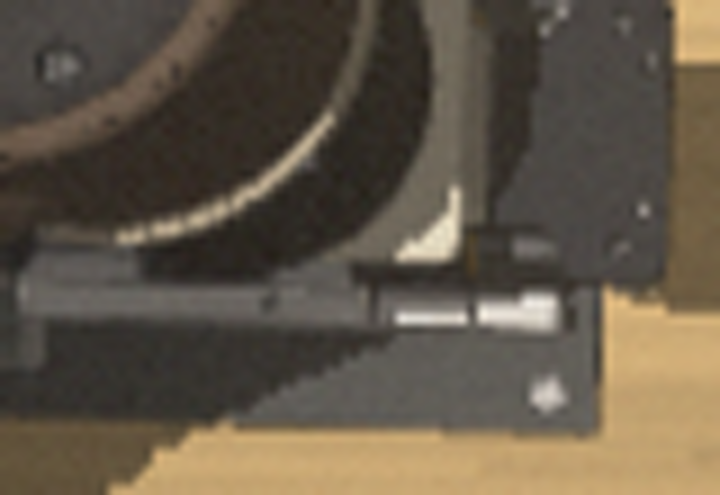

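Zero rows sag slightly under the spring load. At 28.7 mm of jaw travel, I'll trim with non-zero rows.

Call:
step_arm --pt "0.003 -0.009 0 -2.5 0 0 -1" --pt "0.001 -0.002 0 -1.5 0 0 -1"

```text
time_s: 19.65
tcp_pos: [0.5504, 0.0573, 0.0487]
eef_rot: [-179.9, -0.0, 88.8]
contact_force: [-2.2, 8.4, -1.4]
gripper_width: 0.0172
```

```bash
cat > tr.py <<'E'
from h import *
from scipy.spatial.transform import Rotation as R
s=r.get_state();Rc=R.from_euler('xyz',s['eef_rot'],degrees=True)
g=s['tcp_pos']+Rc.apply([0,0,-.049]);g0=np.array([.5514,.0882,.0487])+R.from_euler('xyz',[179.9,-.09,88.8],degrees=True).apply([0,0,-.049])
print(s['tcp_pos'].round(4),s['eef_rot'].round(2),s['contact_force'].round(1),'travel',((g0-g)@[.021,1,0]*1e3).round(2),'v',abs(s['qd']).max().round(2),s['time_s'],s['gripper_width'])
E
python3 tr.py
```

```text
[0.5504 0.0573 0.0487] [-1.7995e+02 -1.0000e-02  8.8820e+01] [-2.2  8.4 -1.4] travel 30.82 v 0.64 19.65 0.017172088059590564
```

```bash
python3 -c "
from h import *
for i in range(4): a=shot('scene','s15')
im=shot('top','t15')
g=lambda a:cv2.convertScaleAbs(cv2.LUT(a,np.array([min(255,255*(i/255)**.5) for i in range(256)],np.uint8)),alpha=1.3,beta=-60)
crop(g(a),275,150,345,210,10,'s15c');crop(g(im),170,175,230,215,12,'t15c')
"; python3 tr.py
```

```text
[0.5504 0.0573 0.0487] [-1.7995e+02 -2.0000e-02  8.8820e+01] [-2.7  7.  -1.7] travel 30.87 v 0.13 19.9 0.01716705023393024
```

View pics/s15c.png

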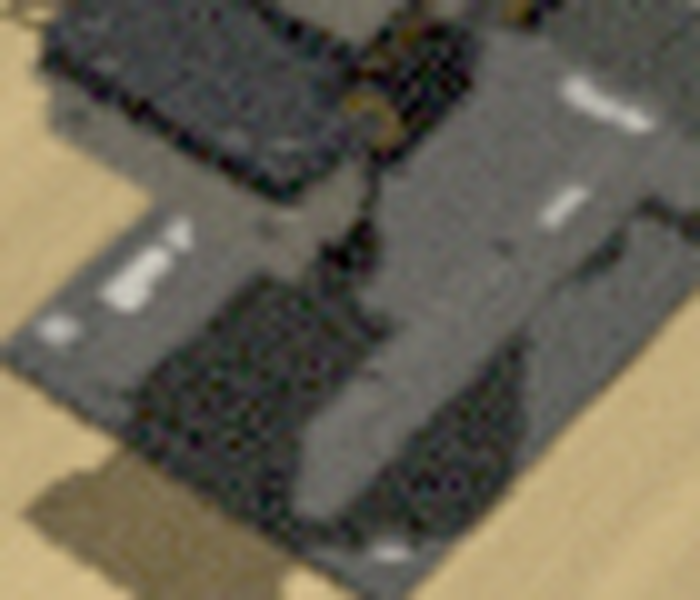

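View pics/t15c.png

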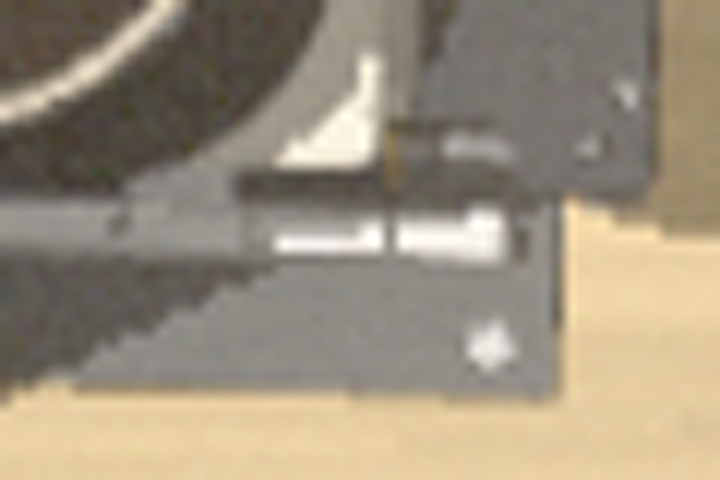

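Travel reads 30.9 mm by the jaw position. To check against the ticks, I'll compare the same crop from the start picture with now.

```bash
python3 -c "
from h import *
lut=np.array([min(255,255*(i/255)**.45) for i in range(256)],np.uint8)
a=cv2.LUT(cv2.imread('pics/scene0.png'),lut);b=cv2.LUT(cv2.imread('pics/s15.png'),lut)
f=lambda i:cv2.resize(i[160:200,295:345],None,fx=8,fy=8,interpolation=cv2.INTER_CUBIC)
cv2.imwrite('pics/cmp.png',np.hstack([f(a),f(b)]))
c=cv2.LUT(cv2.imread('pics/s12.png'),lut);cv2.imwrite('pics/cmp2.png',np.hstack([f(c),f(b)]))
"
```

```text
(no output)
```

View pics/cmp.png

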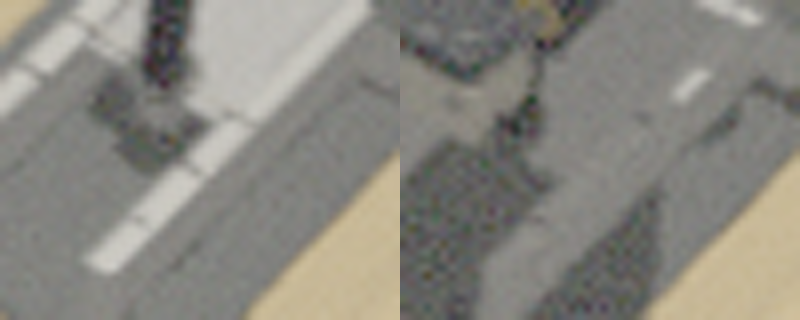

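View pics/cmp2.png

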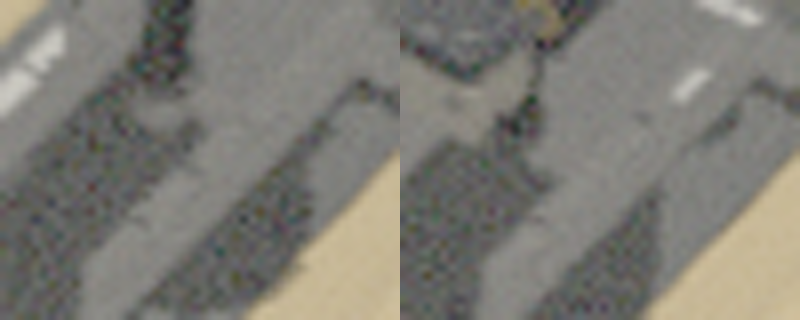

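The gate plate's corner moved about (-6.3, +7.5) px against (-6.3, +6.4) px expected for 30 mm, which agrees with roughly 31 mm. I'll trim back with a zero row that lets it sag slightly.

Call:
step_arm --pt "0 0 0 0 0 0 -1"

```text
time_s: 20.0
tcp_pos: [0.5504, 0.058, 0.0487]
eef_rot: [-180.0, -0.1, 88.8]
contact_force: [-1.2, 7.1, -2.5]
gripper_width: 0.0169
```

```bash
python3 tr.py; python3 -c "
from h import *
for i in range(5): shot('scene','s16')
shot('top','t16')";python3 tr.py
```

```text
[0.5504 0.058  0.0487] [-1.7997e+02 -9.0000e-02  8.8820e+01] [-1.2  7.1 -2.5] travel 30.2 v 0.71 20.0 0.01689942831719622
[0.5505 0.0581 0.0487] [-1.7998e+02 -9.0000e-02  8.8820e+01] [-1.7  7.4 -1.2] travel 30.12 v 0.06 20.3 0.017621238330058967
```

View pics/s16.png

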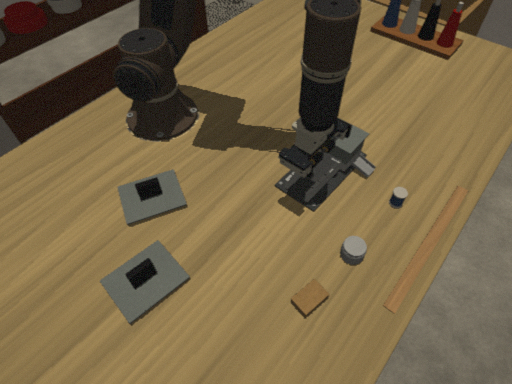

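View pics/t16.png

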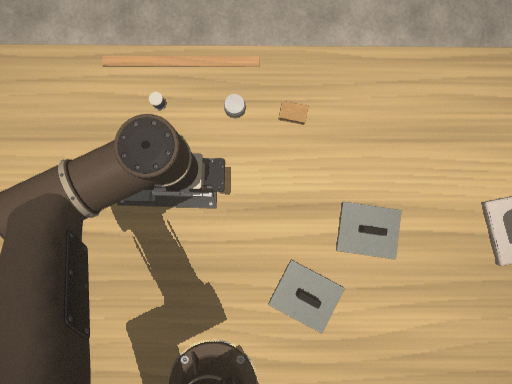

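The gate holds steady at 30.1 mm with a 7.4 N pull (7.5 N expected at half). The bystanders and both look-alikes are where they started, and the lid is on. I'll hand in.

```bash
python3 -c "
from plant import r
print(r.close_job())"
```

```text
the job is handed in; nothing more can be done
None
```

I put the smallest of the three lids on the hopper and released it. I then pulled the gate to half by its post and handed the job in still gripping it, at about 20.3 s.

- **Lid:** it stopped at the expected seated height and pushed back with 14.6 N. After release, the scene picture showed it lying square on the hopper with its bar free.
- **Gate:** by the jaw position, travel was 30.1 mm and steady. The pull was 7.4 N, where 7.5 N is expected at half.
- **Other things:** in the last pictures the tin, spool, chalk box and both larger look-alikes were where they started.

**What failed or disagreed:**
- **First grasp:** it closed on nothing. The pictures showed the real fingertips about 30 mm above the reported TCP, so I regrasped that much deeper. I never found out why they differ.
- **Tick check:** this was rough, because the arm and its shadow covered the pointer. Taken at 30.9 mm, before the last trim, it agreed only to about 3 mm. The 30 mm therefore rests mainly on the jaw travel and the spring force.

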